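# Fetch the spice pot from behind the bottles and weigh it

### The job

The pepper mill, the oil bottle and the tall jar stand close around the short spice pot on the wooden tray. First clear all three onto the chopping board, standing upright, then put the pot in the middle of the round steel plate of the flat white kitchen scale while they are still on the board, and finally put the mill, the bottle and the jar back on the tray, each just where it stood at the start. Knock nothing over and leave the mug and the bowl alone.

Things in the scene. Friction and masses are not known exactly. Their poses are not given: they have to be found in the camera images.
- pot: Short round spice pot, olive green with a flat pale wooden lid: 46 mm across, 52 mm high (lid from 42 mm up, 45 mm across), straight sides. About 0.14 kg. Origin: centre of its underside, z up. Stands on the tray, the tall things close around it on its left, right and robot side, 59 to 68 mm between centres: there is hardly room for a gripper between them.
- mill: Dark wooden pepper mill with a small steel knob on top, round and waisted, 165 mm high: foot 52 mm across, waist 36 mm across at 50 to 75 mm, straight cylindrical head 44 mm across from 100 to 142 mm up (grip here), rounded cap above. About 0.26 kg. Origin: centre of its underside, z up. Starts on the tray.
- bottle: Olive-tinted oil bottle of square section with a cork, 164 mm high: body 44 x 44 mm up to 98 mm, shoulder up to 112 mm, straight round neck 24 mm across from 112 to 154 mm up (grip here), cork 20 mm across above it. About 0.36 kg. Origin: centre of its underside, z up; the faces of its body look along its x and y. Starts on the tray.
- jar: Tall round white stoneware jar with a flat steel lid, 148 mm high: body 52 mm across up to 128 mm, lid 53 mm across from 128 to 148 mm. About 0.34 kg. Can be gripped at 105 to 145 mm up. Origin: centre of its underside, z up. Starts on the tray.
- tray: Rectangular wooden tray, fixed, 200 mm (x) by 230 mm (y), floor 6 mm thick, low rim 6 mm thick reaching 16 mm above the worktop. Origin: centre of its underside, on the worktop. Moved and turned from start to start. The pot stands about 20 mm beyond its centre along x, the three tall things around the pot, in shuffled order.
- board: Pale wooden chopping board, fixed, lying flat: 280 mm (x) by 140 mm (y), 15 mm thick. Origin: centre of its underside; its top is 15 mm higher. To the left or the right of the tray. It is the side area: room for three in a row along its x, 85 mm apart.
- scale: Flat white kitchen scale, fixed and rigid, with a round steel plate 90 mm across, its top 24 mm above the worktop. Origin: on the worktop under the centre of the round plate. Housing 18 mm high, 150 mm wide (y), from 115 mm before (-x) to 75 mm beyond (+x) the origin, dark display on the -x side. On the other side of the tray from the board.
- mug: Bystander: pale blue mug, 80 mm across, 85 mm high, handle on its +y side; stands beyond the tray. Origin: centre of its underside.
- bowl: Bystander: white bowl, 110 mm across, 45 mm high; stands beyond the tray. Origin: centre of its underside.

How it is judged:
By the outcome, as a careful person would: the job done as asked, in the order asked, and still so for the second after the job is handed in, with the robot touching nothing.
It also fails if it takes over 131 s, if anything falls off the work surface, if the arm or the gripper's body presses on something with over 40 N, if the wrist force passes 120 N, or if a joint passes its speed limit or range.

### The arm

A 7-joint arm with a two-finger parallel gripper is mounted at the origin on the work surface. World frame = base frame: x ahead of the robot, y to its left, z up, the work surface at z = 0. Lengths are in m, angles in rad, forces in N, time in s.
With the tool pointing down it reaches from about 0.425 to 0.875 m from the base axis. Payload 4.7 kg.
Tool frame: the origin (TCP) lies between the finger pads; the fingertips stand 11 mm ahead of it and the grasp point (between the pads) lies 8 mm behind it (manip.nose_length is the distance from the TCP to the fingertips, in m); z points along the fingers, y is the line along which they close (so a half turn about z gives the same grasp; the last joint's range is limited). The gripper opens to 85 mm and grips with 20 to 120 N. Pads are 22 mm wide; open, the fingers measure 114 mm over their backs; the gripper's body (76 mm by 85 mm) begins 54 mm behind the grasp point. The pads swing forward as they close: fully open they stand 13 mm farther back than shut.
Start: joints at [1.199, 0.321, -0.07, 1.45, 0.023, 1.371, -0.057], TCP at [0.245, -0.602, 0.204] pointing down, gripper open.
Joint ranges: [-2.86, 2.86], [-0.3, 2.09], [-1.38, 1.24], [0.06, 2.45], [-1.56, 4.7], [0.09, 2.05], [-2.69, 2.69]. Speed limits (rad/s): [2.57, 2.57, 3.14, 3.14, 3.14, 3.14, 3.14].

### API

Orientations are given as [roll, pitch, yaw] about the fixed x, y, z axes, in that order (R = Rz(yaw) Ry(pitch) Rx(roll)).
In Python, from plant import status, grab_frame, ticket, models, manip gives the robot as it stands. The module is installed in compiled form; this text tells all that it offers.
- The arm moves only by the tool drive_tool, never from a script. Its argument "plan" is a list of rows, each a list of 7 numbers: the opening, from 0 (shut) to 1 (fully open), then the shift along the tool's x, y, z in cm, then the turn, a rotation vector about the tool's x, y, z in rad. A call has 1 to 8 rows; each row is the pose to reach, as a shift and turn from the pose commanded when the call began, along the tool's axes at that moment; what a row does not reach only later rows make up. A row lasts 1/12 s, in which the tool goes at most 41.7 mm and 7.16 degrees, less where a joint would pass 70% of its speed; a pose out of reach is approached as far as the arm can. A call with a gripper value outside its range is refused whole. The fingers move at their own pace and stop on an object; the grip force is fixed at half the most. Time passes only in rows, so rows that repeat a pose let the fingers close. It gives the time, the measured TCP pose, the force, the opening and the grip force at its end, in the units of the state.
- status.state(): the state, without advancing time (a new reading comes with each control period).
- grab_frame(name): name is "scene" or "top" or "wrist"; returns a dict with "pixels" (400x640x3 uint8, red, green, blue), "range_z" (400x640 float32, m along the optical axis (not along the pixel's ray), 0 where there is no reading), "fovy" (degrees; the focal length in pixels is half the picture's height over the tangent of half this angle, whatever the lens; pixels are square), "cx", "cy" (the principal point, pixels), "k1" (the pictures are not rectified: a ray, as slopes to the right and down, at radius r is drawn at 1 + k1 r^2 times it, then the intrinsics apply), "world_to_cam" (4x4, takes a point from world to camera coordinates). Camera axes: x right, y up, looking along -z (the intrinsics and any distortion apply to the point x, -y, -z); pixel columns grow to the right and rows downward; lengths in m; the calibration is good to about 2 mm. A picture is of the moment at which its call begins.
- ticket.sign_off(): hands the job in; it is judged then, once.
Trained networks look in a picture, given as the dict that the camera call returned (one of the last four; its "shot" number tells which), for a name from the list of things; names that differ only in an ending like _2 or _b are one class to them, and where a whole thing is asked for, a point or a joint stands for the part that bears it (a point fixed in the world has none). Each returns a list of dicts, best first, with "p" (0 to 1); they miss things now and then, are a little off and sometimes report something else, mostly with a low value. They report only what shows in the picture. A call takes as long as a camera call.
- models.look_for(picture, thing): "pixel" ([column, row] in pixels, amid what is visible of it).
- models.masks_of(picture, thing): "pixels" (400x640 bool, what is visible of it) and "pixel" ([column, row] in pixels, amid what is visible of it).
- models.pinpoint(picture, thing): "pixel" ([column, row] in pixels: a listed point, or the origin of a listed thing).
The state is a dict: "t": time; "joint_pos": joint angles; "dq": joint speeds; "tau": joint torques, N m; "tcp_pos": TCP position; "tcp_rot": TCP orientation; "force": force on the tool from outside, world axes, zero at the start; "ft_torque": the same for the moment, N m; "finger_gap": finger opening in m; "gripper_force": force on a finger pad.
Only numpy, scipy, OpenCV 4.12 (cv2) and the standard library are available. Lean on these libraries where they do the work, as an engineer would, in place of code of your own. Each camera call takes 0.05 s, during which the arm holds its last target. There are 200 camera calls.

## Working session

There is one attempt and no reset: what is moved stays moved. The work goes in short steps, Python scripts to look and compute and a tool call to move; the robot and the scene stay as the last step left them, time stands still between calls to the robot, and variables do not carry over. Pictures are saved under pics/ and viewed, at most 14 in all, crops included, and the job is handed in when it is done.

Besides the shell and the picture viewer there is one more tool, called after "Call:" by a JSON object that holds its "name" and its "arguments". drive_tool: Moves the arm, as the interface text tells. Its arguments: {"type":"object","properties":{"plan":{"type":"array","items":{"type":"array","items":{"type":"number"}}}},"required":["plan"]}

```bash
mkdir -p pics; cat > h.py <<'E'
import numpy as np, cv2
from plant import status, grab_frame, ticket, models, manip
from scipy.spatial.transform import Rotation as R
def snap(n,save=None):
    p=grab_frame(n)
    if save: cv2.imwrite('pics/'+save,p['pixels'][:,:,::-1])
    return p
def cloud(p):
    """world xyz of every pixel (400x640x3)"""
    h,w=p['range_z'].shape; f=h/2/np.tan(np.radians(p['fovy'])/2)
    K=np.array([[f,0,p['cx']],[0,f,p['cy']],[0,0,1.]])
    u,v=np.meshgrid(np.arange(w),np.arange(h))
    s=cv2.undistortPoints(np.stack([u,v],-1).reshape(-1,1,2).astype(float),K,np.array([p['k1'],0,0,0.])).reshape(h,w,2)
    z=p['range_z']; c=np.stack([s[...,0]*z,-s[...,1]*z,-z],-1)
    T=np.linalg.inv(p['world_to_cam']); P=c@T[:3,:3].T+T[:3,3]; P[z==0]=np.nan
    return P
def mask(p,t):
    m=models.masks_of(p,t); return m[0] if m else None
E
python3 - <<'E'
from h import *
print({k:np.round(v,3) if not isinstance(v,dict) else v for k,v in status.state().items()}, manip.nose_length)
for n in ['top','scene']:
    p=snap(n,n+'0.png'); P=cloud(p)
    print(n,p['k1'],p['fovy'],np.linalg.inv(p['world_to_cam'])[:3,3].round(3))
    for t in 'pot mill bottle jar tray board scale mug bowl'.split():
        m=mask(p,t)
        if m is None: print(t,None); continue
        q=P[m['pixels']]; q=q[~np.isnan(q[:,0])]
        top=q[q[:,2]>np.percentile(q[:,2],95)-.01]
        print(t,round(m['p'],2),np.round(m['pixel']),'n',len(q),'med',np.median(q,0).round(3),'topmid',((top.min(0)+top.max(0))/2).round(3),'ztop',np.percentile(q[:,2],95).round(3), 'ext',np.percentile(q,1,0).round(3),np.percentile(q,99,0).round(3))
E
```

```text
{'t': np.float64(0.0), 'joint_pos': array([ 1.199,  0.322, -0.07 ,  1.452,  0.023,  1.371, -0.057]), 'dq': array([ 0.001,  0.001,  0.   , -0.   ,  0.001,  0.001,  0.001]), 'tau': array([ 1.0000e-03, -4.9358e+01, -3.8200e-01, -3.1434e+01,  1.3000e-02,
        1.1000e-02,  0.0000e+00]), 'tcp_pos': array([ 0.244, -0.602,  0.203]), 'tcp_rot': array([-3.14 ,  0.   ,  0.386]), 'force': array([0.073, 0.288, 0.424]), 'ft_torque': array([ 0.014, -0.003, -0.02 ]), 'gripper_force': np.float64(0.0), 'finger_gap': np.float64(0.085)} 0.011
top -0.05093225379828479 55.68997975427841 [0.57  0.012 0.79 ]
pot 0.91 [330. 255.] n 457 med [ 0.514 -0.017  0.057] topmid [ 0.513 -0.019  0.057] ztop 0.06 ext [ 0.493 -0.04   0.016] [0.535 0.004 0.06 ]
mill 0.58 [300. 266.] n 731 med [0.502 0.043 0.152] topmid [0.497 0.045 0.164] ztop 0.165 ext [0.477 0.022 0.012] [0.521 0.066 0.171]
bottle 0.88 [366. 248.] n 719 med [ 0.531 -0.072  0.106] topmid [ 0.528 -0.079  0.166] ztop 0.17 ext [ 0.502 -0.105  0.005] [ 0.554 -0.051  0.171]
jar 0.83 [344. 294.] n 1046 med [ 0.458 -0.03   0.153] topmid [ 0.451 -0.032  0.151
[... 1291 characters left out ...]
79 [319. 176.] n 3491 med [ 0.541 -0.005  0.007] topmid [ 0.494 -0.022  0.064] ztop 0.017 ext [ 0.388 -0.146  0.   ] [0.613 0.106 0.019]
board 0.96 [208. 149.] n 4330 med [ 0.504 -0.307  0.015] topmid [ 0.482 -0.31   0.014] ztop 0.017 ext [ 0.347 -0.388  0.003] [ 0.625 -0.23   0.018]
scale 0.89 [451. 181.] n 4172 med [0.503 0.292 0.019] topmid [0.485 0.291 0.022] ztop 0.025 ext [0.391 0.215 0.006] [0.584 0.367 0.026]
mug 0.6 [380. 265.] n 2403 med [0.757 0.165 0.047] topmid [0.767 0.168 0.081] ztop 0.085 ext [0.729 0.124 0.002] [0.806 0.231 0.086]
bowl 0.64 [249. 232.] n 1973 med [ 0.735 -0.112  0.022] topmid [ 0.747 -0.103  0.041] ztop 0.045 ext [ 0.696 -0.154  0.003] [ 0.799 -0.052  0.046]
```

```bash
python3 - <<'E'
from h import *
from scipy.optimize import least_squares
A=[]
for n in ['top','scene']:
    p=snap(n); P=cloud(p).reshape(-1,3); C=p['pixels'].reshape(-1,3)
    def reg(c,r,z0,z1):
        return P[(np.hypot(P[:,0]-c[0],P[:,1]-c[1])<r)&(P[:,2]>z0)&(P[:,2]<z1)]
    def disc(c,rad,z0,z1):  # centre of flat disc by min enclosing circle
        q=reg(c,rad*1.5,z0,z1); (x,y),r=cv2.minEnclosingCircle(q[:,:2].astype(np.float32)); return np.round([x,y,r],4),len(q),q[:,:2].mean(0).round(4)
    def side(c,rad,z0,z1):
        q=reg(c,rad*1.6,z0,z1)
        s=least_squares(lambda a:np.hypot(q[:,0]-a[0],q[:,1]-a[1])-rad,c,loss='soft_l1',f_scale=.002); return s.x.round(4),len(q)
    print(n)
    print(' pot lid',disc((.513,-.018),.0225,.050,.066),side((.513,-.018),.023,.01,.046))
    print(' jar lid',disc((.452,-.031),.0265,.146,.162),side((.452,-.031),.026,.02,.148))
    print(' mill head',side((.498,.046),.022,.108,.146),'knob',disc((.498,.046),.012,.164,.18))
    print(' neck',side((.528,-.078),.012,.120,.158),'cork',disc((.528,-.078),.012,.164,.18))
    pl=P[(np.abs(P[:,0]-.485)<.11)&(np.abs(P[:,1]-.291)<.09)&(P[:,2]>.0215)&(P[:,2]<.03)]
    print(' plate',cv2.minEnclosingCircle(pl[:,:2].astype(np.float32)),pl.mean(0),len(pl))
    for t in ['board','tray','scale']:
        m=mask(p,t)
        if m is None: continue
        q=P[m['pixels'].ravel()]; q=q[~np.isnan(q[:,0])]
        lo,hi={'board':(.010,.020),'tray':(.001,.022),'scale':(.013,.03)}[t]
        q=q[(q[:,2]>lo)&(q[:,2]<hi)]
        print(' ',t,cv2.minAreaRect((q[:,:2]*1000).astype(np.float32)))
    sh=P[(np.hypot(P[:,0]-.528,P[:,1]+.078)<.036)&(P[:,2]>.03)&(P[:,2]<.1)]
    print(' bottle body',cv2.minAreaRect((sh[:,:2]*1000).astype(np.float32)))
p=snap('top'); 
cv2.imwrite('pics/t.png',cv2.resize(p['pixels'][180:340,200:440,::-1],(800,533)))
E
```

```text
top
 pot lid (array([ 0.5127, -0.0176,  0.0223]), 427, array([ 0.5129, -0.0178])) (array([ 0.5121, -0.0179]), 22)
 jar lid (array([ 0.451 , -0.0319,  0.0266]), 811, array([ 0.4516, -0.0317])) (array([ 0.4511, -0.0317]), 244)
 mill head (array([0.4958, 0.0453]), 48) knob (array([0.4978, 0.0455, 0.0129]), 48, array([0.4962, 0.0454]))
 neck (array([ 0.527 , -0.0796]), 44) cork (array([ 0.5271, -0.0797,  0.0103]), 121, array([ 0.5274, -0.0792]))
 plate ((0.48839008808135986, 0.28199005126953125), 0.09379713982343674) [0.50284233 0.29162101 0.02404747] 1484
  board ((481.0141296386719, -310.95611572265625), (141.7085418701172, 280.8656005859375), 82.72769165039062)
  tray ((490.23492431640625, -23.08868408203125), (205.1891326904297, 230.7333984375), 13.989206314086914)
 bottle body ((526.8877563476562, -78.69715118408203), (44.713706970214844, 42.889644622802734), 32.08053207397461)
scene
 pot lid (array([ 0.514 , -0.0165,  0.0233]), 245, array([ 0.5163, -0.0162])) (array([ 0.5122, -0.0176]), 202)
 jar lid (array([ 0.4518, -0.0307,  0.0282]), 326, array([ 0.4564, -0.03  ])) (array([ 0.4513, -0.0311]), 797)
 mill head (array([0.4959, 0.0458]), 259) knob (array([0.4999, 0.0503, 0.012 ]), 30, array([0.498 , 0.0466]))
 neck (array([ 0.5272, -0.0788]), 153) cork (array([ 0.5277, -0.0782,  0.0106]), 65, array([ 0.5292, -0.0783]))
 plate ((0.4761165976524353, 0.2837928831577301), 0.0821596086025238) [0.50566707 0.29401935 0.02423791] 950
  board ((482.14080810546875, -311.259765625), (144.3095703125, 282.1380310058594), 81.83233642578125)
  scale ((484.20880126953125, 291.23321533203125), (195.5462646484375, 149.17007446289062), 6.2936482429504395)
 bottle body ((542.1472778320312, -79.56184387207031), (59.289520263671875, 32.00694274902344), 83.64077758789062)
```

View pics/t.png

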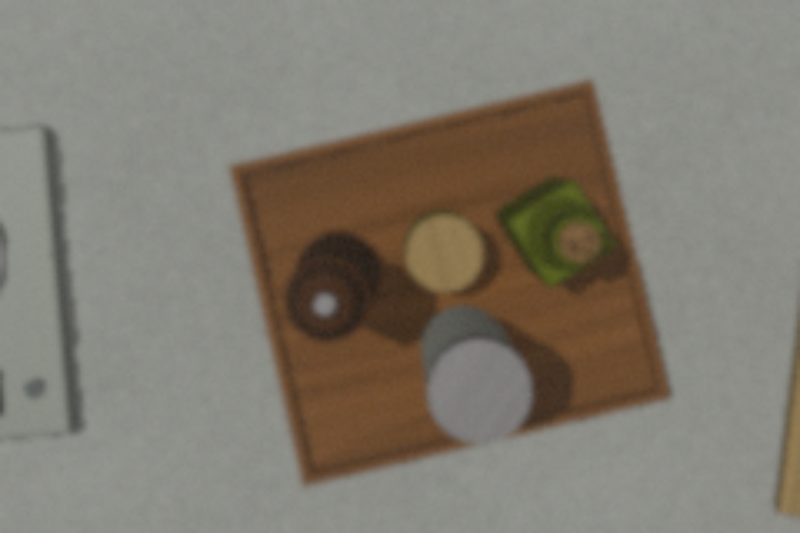

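View pics/scene0.png

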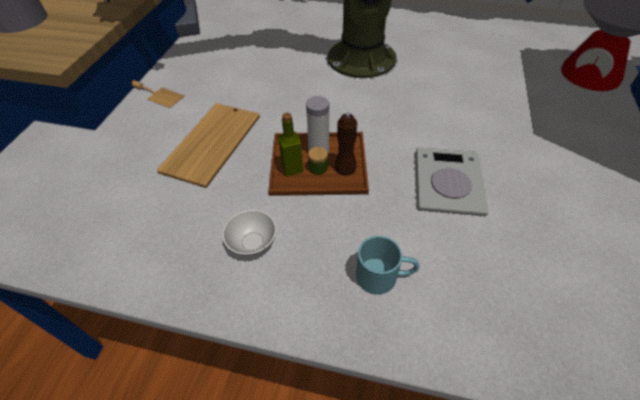

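The crop shows the mill on the left, the pot in the middle, the bottle on the right and the jar nearest the robot, with the tray turned about 14°. The scene view has the board at about (208,149), the scale at about (451,181), and the bowl and mug clear of the working paths. The first move squares the tool to yaw 0 on the way to the bottle.

Call:
{"name": "drive_tool", "arguments": {"plan": [[1,4,-2.5,-1,0,0,0.1],[1,8,-5,-2,0,0,0.2],[1,12,-7.5,-3,0,0,0.3],[1,16,-10,-4,0,0,0.386],[1,20,-12.5,-5,0,0,0.386],[1,24,-15,-6.7,0,0,0.386],[1,25.3,-15.8,-6.7,0,0,0.386],[1,25.3,-15.8,-6.7,0,0,0.386]]}}

```text
t: 2.12
tcp_pos: [0.4249, -0.3541, 0.2733]
tcp_rot: [-3.141, -0.005, 0.009]
force: [0.1, 0.4, 0.5]
finger_gap: 0.086
gripper_force: 0.0
```

Call:
{"name": "drive_tool", "arguments": {"plan": [[1,1.4,-3.8,0,0,0,0],[1,2.8,-7.6,0,0,0,0],[1,4.2,-11.4,0,0,0,0],[1,5.6,-15.2,0,0,0,0],[1,7,-19,0,0,0,0],[1,8.4,-22.8,0,0,0,0],[1,9.8,-26,0,0,0,0],[1,10.3,-27.6,0,0,0,0]]}}

```text
t: 2.78
tcp_pos: [0.524, -0.0786, 0.2715]
tcp_rot: [-3.14, -0.002, 0.007]
force: [-0.1, -0.9, 0.6]
finger_gap: 0.0854
gripper_force: 0.0
```

```bash
cat >> h.py <<'E'
from scipy.optimize import least_squares
def side(P,c,rad,z0,z1):
    q=P.reshape(-1,3); q=q[(np.hypot(q[:,0]-c[0],q[:,1]-c[1])<rad*1.6)&(q[:,2]>z0)&(q[:,2]<z1)]
    if len(q)<10: return None
    s=least_squares(lambda a:np.hypot(q[:,0]-a[0],q[:,1]-a[1])-rad,c,loss='soft_l1',f_scale=.002); return s.x.round(4),len(q)
def disc(P,c,rad,z0,z1):
    q=P.reshape(-1,3); q=q[(np.hypot(q[:,0]-c[0],q[:,1]-c[1])<rad*1.5)&(q[:,2]>z0)&(q[:,2]<z1)]
    if len(q)<10: return None
    (x,y),r=cv2.minEnclosingCircle(q[:,:2].astype(np.float32)); return np.round([x,y,r],4),len(q),q[:,:2].mean(0).round(4)
def tcp():
    s=status.state(); print('t',s['t'],'tcp',np.round(s['tcp_pos'],4),np.round(s['tcp_rot'],3),'gap',s['finger_gap'])
E
python3 - <<'E'
from h import *
p=snap('wrist','w1.png');P=cloud(p);tcp()
print('neck',side(P,(.527,-.079),.012,.12,.158),'cork',disc(P,(.527,-.079),.01,.164,.18))
print('pot',disc(P,(.5125,-.0175),.0225,.05,.066))
print('jar',disc(P,(.451,-.0315),.0265,.146,.162))
E
```

```text
t 2.8333 tcp [ 0.5243 -0.0764  0.2714] [-3.139e+00 -2.000e-03  1.000e-02] gap 0.08570978055626545
neck (array([ 0.5278, -0.0814]), 219) cork (array([ 0.528 , -0.0815,  0.0099]), 433, array([ 0.5287, -0.0815]))
pot (array([ 0.5134, -0.0201,  0.0223]), 1092, array([ 0.5142, -0.0209]))
jar (array([ 0.4524, -0.0343,  0.0265]), 2144, array([ 0.4545, -0.0345]))
```

View pics/w1.png

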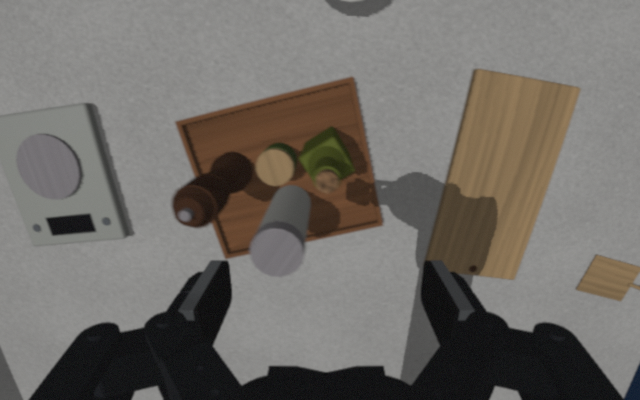

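The wrist view shows the bottle's cork at about (327,180) and nothing else under the fingers. The wrist fit agrees with the overhead fit within 2.5 mm, so I am descending on the bottle neck.

Call:
{"name": "drive_tool", "arguments": {"plan": [[1,0.3,0.4,2,0,0,0.01],[1,0.3,0.4,5,0,0,0.01],[1,0.3,0.4,8,0,0,0.01],[1,0.3,0.4,11,0,0,0.01],[1,0.3,0.4,13,0,0,0.01],[1,0.3,0.4,13.8,0,0,0.01],[1,0.3,0.4,13.8,0,0,0.01],[1,0.3,0.4,13.8,0,0,0.01]]}}

```text
t: 3.5
tcp_pos: [0.5261, -0.0889, 0.1338]
tcp_rot: [3.141, -0.001, -0.01]
force: [0.3, 0.2, 0.0]
finger_gap: 0.0852
gripper_force: 0.0
```

```bash
python3 - <<'E'
from h import *
p=snap('wrist');P=cloud(p);tcp()
print('neck',side(P,(.527,-.079),.012,.12,.158),'cork',disc(P,(.527,-.079),.01,.164,.18))
for n in ['top','scene']:
    P=cloud(snap(n)); print(n,'cork',disc(P,(.527,-.079),.01,.164,.18))
E
```

```text
t 3.55 tcp [ 0.5267 -0.089   0.1346] [ 3.141e+00 -2.000e-03 -1.000e-02] gap 0.08484742405707633
neck (array([ 0.5278, -0.0815]), 1164) cork (array([ 0.5285, -0.0816,  0.0102]), 1407, array([ 0.5296, -0.0818]))
top cork None
scene cork (array([ 0.5272, -0.0784,  0.0109]), 64, array([ 0.529 , -0.0783]))
```

Call:
{"name": "drive_tool", "arguments": {"plan": [[1,0.1,-0.5,0,0,0,-0.01],[1,0.1,-0.8,0,0,0,-0.01],[1,0.1,-0.8,0,0,0,-0.01],[1,0.1,-0.8,0,0,0,-0.01],[0,0.1,-0.8,0,0,0,-0.01],[0,0.1,-0.8,0,0,0,-0.01],[0,0.1,-0.8,0,0,0,-0.01],[0,0.1,-0.8,0,0,0,-0.01]]}}

```text
t: 4.32
tcp_pos: [0.5266, -0.0808, 0.1329]
tcp_rot: [3.142, 0.0, -0.0]
force: [0.1, -0.4, 0.3]
finger_gap: 0.0388
gripper_force: 0.0
```

Call:
{"name": "drive_tool", "arguments": {"plan": [[0,0,0,0,0,0,0],[0,0,0,0,0,0,0],[0,0,0,0,0,0,0],[0,0,0,0,0,0,0]]}}

```text
t: 4.65
tcp_pos: [0.5269, -0.0806, 0.1333]
tcp_rot: [3.142, -0.001, -0.0]
force: [0.3, 0.5, 1.6]
finger_gap: 0.0168
gripper_force: 58.8
```

```bash
python3 - <<'E'
from h import *
p=snap('wrist','w2.png');P=cloud(p);tcp();print(status.state()['force'],status.state()['gripper_force'])
print('cork',disc(P,(.527,-.081),.01,.164,.18))
E
```

```text
t 4.7 tcp [ 0.5269 -0.0805  0.1333] [ 3.142 -0.    -0.   ] gap 0.016244612720866553
[0.29178369 0.48294444 2.33339948] 58.86895188130438
cork (array([ 0.5277, -0.0811,  0.0145]), 1577, array([ 0.5302, -0.0814]))
```

View pics/w2.png

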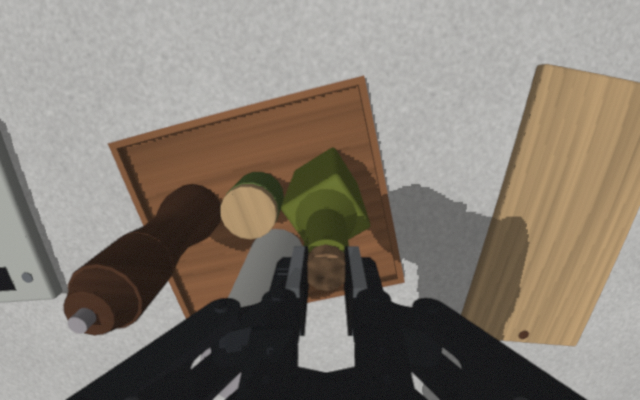

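The bottle neck is held between the pads with the cork at (327,268), and nothing else is touched. Next I lift it and take it to the board's far slot.

Call:
{"name": "drive_tool", "arguments": {"plan": [[0,0,0,-1,0,0,0],[0,0,0,-3,0,0,0],[0,0,0,-5,0,0,0],[0,0.1,1,-6,0,0,0],[0,0.4,3,-6,0,0,0],[0,0.9,6,-6,0,0,0],[0,1.4,9,-6,0,0,0],[0,1.9,12,-6,0,0,0]]}}

```text
t: 5.37
tcp_pos: [0.545, -0.2031, 0.1927]
tcp_rot: [3.141, 0.001, -0.0]
force: [0.3, 0.3, -3.7]
finger_gap: 0.0165
gripper_force: 59.2
```

Call:
{"name": "drive_tool", "arguments": {"plan": [[0,0.5,3,0,0,0,0],[0,1,6,0,0,0,0],[0,1.4,8.5,0,0,0,0],[0,1.8,10.5,0,0,0,0],[0,2,11.7,0,0,0,0],[0,2,12.1,0,0,0,0],[0,2,12.1,0,0,0,0],[0,2,12.1,0,0,0,0]]}}

```text
t: 6.03
tcp_pos: [0.5656, -0.3201, 0.1927]
tcp_rot: [-3.14, 0.001, 0.001]
force: [0.5, 1.3, -3.6]
finger_gap: 0.0169
gripper_force: 59.1
```

Call:
{"name": "drive_tool", "arguments": {"plan": [[0,0,0,0,0,0,0],[0,0,0,0,0,0,0]]}}

```text
t: 6.2
tcp_pos: [0.566, -0.3198, 0.1934]
tcp_rot: [-3.141, -0.0, 0.002]
force: [0.0, 0.1, -3.1]
finger_gap: 0.0167
gripper_force: 59.0
```

```bash
python3 - <<'E'
from h import *
p=snap('scene','s2.png');P=cloud(p);tcp();print(status.state()['force'],status.state()['gripper_force'])
q=P.reshape(-1,3);q=q[(np.hypot(q[:,0]-.566,q[:,1]+.322)<.05)&(q[:,2]>.04)]
print(q.min(0),q.max(0),side(P,(.566,-.322),.012,.18,.2))
for n,c,r,z in [('jar',(.451,-.0315),.026,.02),('mill',(.4959,.0456),.022,.108)]: print(n,side(P,c,r,z,z+.1 if n=='jar' else .146))
E
```

```text
t 6.25 tcp [ 0.5659 -0.3202  0.1934] [-3.142e+00 -0.000e+00  2.000e-03] gap 0.01658748344985375
[-0.52423576  0.87292113 -3.97766161] 59.04422304360196
[ 0.53367564 -0.3715723   0.06561526] [ 0.60692748 -0.27258951  0.42339731] (array([ 0.5665, -0.3193]), 95)
jar (array([ 0.4511, -0.0312]), 580)
mill (array([0.496 , 0.0458]), 264)
```

View pics/s2.png

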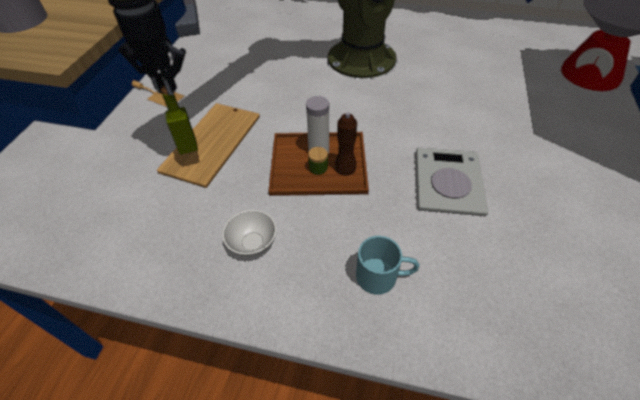

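The bottle hangs over the board at about (180,130) and the others stand undisturbed. Lowering it now.

Call:
{"name": "drive_tool", "arguments": {"plan": [[0,0,0,1.5,0,0,0],[0,0,0,3,0,0,0],[0,0,0,4,0,0,0],[0,0,0,4.6,0,0,0],[0,0,0,4.9,0,0,0],[0,0,0,5.0,0,0,0],[0,0,0,5.1,0,0,0],[0,0,0,5.1,0,0,0]]}}

```text
t: 6.92
tcp_pos: [0.566, -0.3218, 0.1426]
tcp_rot: [3.141, -0.001, -0.0]
force: [-0.1, -0.4, -3.6]
finger_gap: 0.0164
gripper_force: 59.1
```

Call:
{"name": "drive_tool", "arguments": {"plan": [[1,0,0,0,0,0,0],[1,0,0,0,0,0,0],[1,0,0,0,0,0,0],[1,0,0,0,0,0,0],[1,0,0,-2,0,0,0],[1,0,0,-5,0,0,0],[1,0,0,-8,0,0,0],[1,0,0,-9,0,0,0]]}}

```text
t: 7.58
tcp_pos: [0.5677, -0.3226, 0.2377]
tcp_rot: [3.138, -0.007, -0.0]
force: [1.1, -0.3, 0.5]
finger_gap: 0.0852
gripper_force: 0.0
```

Call:
{"name": "drive_tool", "arguments": {"plan": [[1,-1.6,-4,0,0,0,0],[1,-3.2,-8,0,0,0,0],[1,-4.8,-12,0,0,0,0],[1,-6.4,-16,0,0,0,0],[1,-8,-20,0,0,0,0],[1,-9.6,-24,0,0,0,0],[1,-10.8,-27.5,0,0,0,0],[1,-11.4,-28.8,0,0,0,0]]}}

```text
t: 8.25
tcp_pos: [0.4502, -0.0279, 0.2323]
tcp_rot: [-3.141, -0.001, 0.006]
force: [1.0, 1.0, 0.2]
finger_gap: 0.0854
gripper_force: 0.0
```

Call:
{"name": "drive_tool", "arguments": {"plan": [[1,0,0,0,0,0,0],[1,0,0,0,0,0,0],[1,0,0,0,0,0,0]]}}

```text
t: 8.5
tcp_pos: [0.452, -0.0351, 0.2321]
tcp_rot: [3.141, -0.001, -0.002]
force: [0.2, -0.6, -0.5]
finger_gap: 0.0857
gripper_force: 0.0
```

```bash
python3 - <<'E'
from h import *
p=snap('wrist','w3.png');P=cloud(p);tcp()
print('jar',disc(P,(.451,-.0315),.0265,.146,.162),side(P,(.451,-.0325),.026,.02,.13))
P=cloud(snap('scene'))
print('bottle neck',side(P,(.566,-.322),.012,.129,.167),disc(P,(.566,-.322),.01,.173,.19))
E
```

```text
t 8.55 tcp [ 0.452  -0.0353  0.2319] [ 3.141e+00 -0.000e+00 -3.000e-03] gap 0.08559394042715271
jar (array([ 0.4524, -0.0337,  0.0266]), 3428, array([ 0.4537, -0.0336])) (array([ 0.4518, -0.0335]), 865)
bottle neck (array([ 0.5665, -0.3212]), 160) (array([ 0.568 , -0.3201,  0.0106]), 64, array([ 0.5689, -0.3195]))
```

View pics/w3.png

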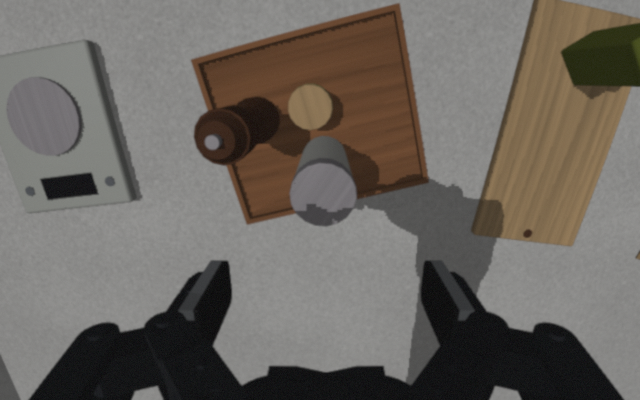

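The jar lid is at (323,188), centred between the open fingers, and the bottle stands on the board. Descending on the jar and gripping it.

Call:
{"name": "drive_tool", "arguments": {"plan": [[1,0,-0.2,2,0,0,0],[1,0,-0.2,5,0,0,0],[1,0,-0.2,8,0,0,0],[1,0,-0.2,10,0,0,0],[1,0,-0.2,10.8,0,0,0],[1,0,-0.2,10.8,0,0,0],[1,0,-0.2,10.8,0,0,0],[1,0,-0.2,10.8,0,0,0]]}}

```text
t: 9.27
tcp_pos: [0.453, -0.0321, 0.1254]
tcp_rot: [3.141, -0.002, -0.001]
force: [-0.2, -0.3, 1.0]
finger_gap: 0.0851
gripper_force: 0.0
```

Call:
{"name": "drive_tool", "arguments": {"plan": [[0,0,0,0,0,0,0],[0,0,0,0,0,0,0],[0,0,0,0,0,0,0],[0,0,0,0,0,0,0],[0,0,0,0,0,0,0],[0,0,0,0,0,0,0]]}}

```text
t: 9.77
tcp_pos: [0.4567, -0.0357, 0.1297]
tcp_rot: [3.134, -0.011, -0.001]
force: [-0.4, -7.6, 30.1]
finger_gap: 0.0122
gripper_force: 14.5
```

```bash
python3 - <<'E'
from h import *
p=snap('scene','s3.png');tcp();s=status.state();print(s['force'],s['gripper_force'])
w=snap('wrist'); 
cv2.imwrite('pics/c3.png',np.hstack([cv2.resize(p['pixels'][50:210,220:400,::-1],(400,356)),cv2.resize(w['pixels'][:,:,::-1],(400,250))[[*range(250)]+[249]*106]]))
P=cloud(p);print(side(P,(.452,-.0335),.026,.02,.1))
E
```

```text
t 9.8167 tcp [ 0.4575 -0.0358  0.1305] [ 3.134e+00 -1.300e-02 -2.000e-03] gap 0.004761111370756532
[-0.46381111 -7.07555533 30.40711676] 14.681809656322002
(array([ 0.453 , -0.0266]), 414)
```

View pics/c3.png

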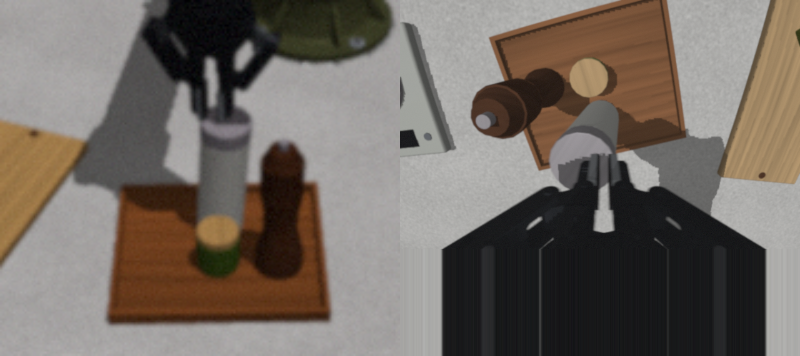

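The fingers slid up off the jar and now press on its lid, seen at (225,110) in the left half of the picture. I will raise the tool straight up, then measure where the fingertips really are.

Call:
{"name": "drive_tool", "arguments": {"plan": [[0,0,0,-1,0,0,0],[0,0,0,-3,0,0,0],[0,0,0,-6,0,0,0],[0,0,0,-9,0,0,0],[0,0,0,-11,0,0,0],[0,0,0,-11,0,0,0],[0,0,0,-11,0,0,0],[0,0,0,-11,0,0,0]]}}

```text
t: 10.53
tcp_pos: [0.4511, -0.0316, 0.2332]
tcp_rot: [3.142, 0.001, -0.0]
force: [-0.5, -0.5, -0.3]
finger_gap: 0.0002
gripper_force: 0.0
```

```bash
python3 - <<'E'
from h import *
tcp();s=status.state();print(s['force'])
p=snap('scene');P=cloud(p);t=snap('top');Q=cloud(t);w=snap('wrist')
for n,X in [('scene',P),('top',Q),('wrist',cloud(w))]:
    q=X.reshape(-1,3); f=q[(np.abs(q[:,0]-.453)<.03)&(np.abs(q[:,1]+.033)<.03)&(q[:,2]>.17)]
    print(n,len(f),'finger min',np.round(np.percentile(f,[0,1,5],axis=0),4).tolist() if len(f) else None)
    print(' jar',disc(X,(.452,-.031),.0265,.145,.162),side(X,(.452,-.031),.026,.02,.06),side(X,(.452,-.031),.026,.08,.13))
cv2.imwrite('pics/c4.png',np.hstack([cv2.resize(p['pixels'][20:220,220:420,::-1],(400,400)),cv2.resize(t['pixels'][150:350,220:420,::-1],(400,400))]))
E
```

```text
t 10.5333 tcp [ 0.4511 -0.0316  0.2332] [ 3.142e+00  1.000e-03 -0.000e+00] gap 0.00023574690329856955
[-0.46571931 -0.47651559 -0.3374612 ]
scene 1397 finger min [[0.4371, -0.063, 0.2621], [0.4432, -0.0621, 0.2674], [0.4482, -0.059, 0.2763]]
 jar (array([ 0.4511, -0.0296,  0.0274]), 341, array([ 0.4557, -0.0286])) (array([ 0.4506, -0.0309]), 164) (array([ 0.4504, -0.0306]), 380)
top 1998 finger min [[0.4548, -0.0629, 0.2635], [0.4615, -0.0603, 0.3106], [0.4744, -0.0574, 0.4081]]
 jar (array([ 0.4442, -0.0285,  0.0264]), 593, array([ 0.4505, -0.0265])) (array([ 0.4493, -0.0309]), 97) (array([ 0.4456, -0.0296]), 152)
wrist 21511 finger min [[0.4393, -0.063, 0.2624], [0.4434, -0.0624, 0.2682], [0.4454, -0.0594, 0.2802]]
 jar (array([ 0.4464, -0.0319,  0.0267]), 3407, array([ 0.4483, -0.0319])) (array([ 0.4505, -0.0331]), 311) (array([ 0.4476, -0.0323]), 647)
```

View pics/c4.png

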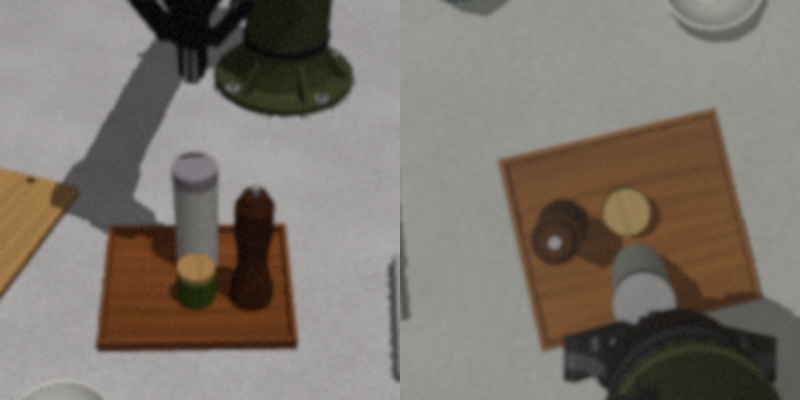

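The fingertips measure z = 0.262 m while the reported TCP is 0.233 m. The real tips therefore sit about 29 mm above the TCP, 40 mm higher than the interface text says. From here on I trust the measured offset. I'll open the gripper, let the jar settle and measure again.

Call:
{"name": "drive_tool", "arguments": {"plan": [[0,0,0,0,0,0,0],[0,0,0,0,0,0,0],[0,0,0,0,0,0,0],[0,0,0,0,0,0,0],[0,0,0,0,0,0,0],[0,0,0,0,0,0,0]]}}

```text
t: 11.18
tcp_pos: [0.4517, -0.0317, 0.234]
tcp_rot: [3.142, -0.0, -0.0]
force: [0.3, 0.2, 0.1]
finger_gap: -0.0004
gripper_force: 0.0
```

```bash
python3 - <<'E'
from h import *
tcp()
for n in ['scene','wrist','top']:
    X=cloud(snap(n)); q=X.reshape(-1,3); f=q[(np.abs(q[:,0]-.453)<.03)&(np.abs(q[:,1]+.033)<.022)&(q[:,2]>.2)&(q[:,2]<.285)]
    if len(f): print(n,len(f),'finger',f.min(0).round(4),f.max(0).round(4), np.median(f,0).round(4))
    print(' jar',disc(X,(.449,-.031),.0265,.145,.162),[side(X,(.451,-.031),.026,z,z+.03) for z in (.02,.05,.08,.11)])
    print(' mill',side(X,(.4959,.0456),.022,.108,.146))
E
```

```text
t 11.1833 tcp [ 0.4517 -0.0317  0.234 ] [ 3.142 -0.    -0.   ] gap -0.0003560369400998569
scene 128 finger [ 0.4463 -0.0437  0.2627] [ 0.4655 -0.0169  0.285 ] [ 0.4603 -0.0278  0.2759]
 jar (array([ 0.454 , -0.0299,  0.0281]), 338, array([ 0.4574, -0.029 ])) [(array([ 0.4514, -0.0308]), 97), (array([ 0.4515, -0.0308]), 189), (array([ 0.4517, -0.0307]), 210), (array([ 0.452 , -0.0305]), 228)]
 mill (array([0.4959, 0.0458]), 262)
wrist 1336 finger [ 0.4585 -0.0464  0.264 ] [ 0.4645 -0.0192  0.285 ] [ 0.463  -0.033   0.2764]
 jar (array([ 0.4503, -0.0364,  0.0266]), 3400, array([ 0.4519, -0.0361])) [(array([ 0.4513, -0.0341]), 177), (array([ 0.451 , -0.0346]), 230), (array([ 0.4505, -0.0352]), 291), (array([ 0.4502, -0.0357]), 350)]
 mill (array([0.4968, 0.0431]), 506)
top 16 finger [ 0.4581 -0.0333  0.2674] [ 0.4626 -0.0178  0.2769] [ 0.4621 -0.0253  0.2703]
 jar (array([ 0.4524, -0.0306,  0.0265]), 714, array([ 0.4553, -0.0294])) [(array([ 0.4511, -0.0313]), 45), (array([ 0.4514, -0.0312]), 47), (array([ 0.4515, -0.031 ]), 54), (array([ 0.4517, -0.0307]), 53)]
 mill (array([0.4958, 0.0457]), 54)
```

Call:
{"name": "drive_tool", "arguments": {"plan": [[1,0,0,0,0,0,0],[1,0,0,0,0,0,0],[1,0,0,0,0,0,0],[1,0,0,0,0,0,0],[1,0,0,0,0,0,0],[1,0,0,0,0,0,0],[1,0,0,0,0,0,0],[1,0,0.1,0,0,0,0]]}}

```text
t: 12.0
tcp_pos: [0.4517, -0.0325, 0.234]
tcp_rot: [3.142, -0.0, 0.0]
force: [-0.5, -0.5, -1.2]
finger_gap: 0.0854
gripper_force: 0.0
```

```bash
python3 - <<'E'
from h import *
tcp()
for n in ['scene','wrist']:
    X=cloud(snap(n)); q=X.reshape(-1,3); f=q[(np.abs(q[:,0]-.453)<.03)&(np.abs(q[:,1]+.033)<.062)&(q[:,2]>.2)&(q[:,2]<.305)]
    if len(f): print(n,len(f),'finger',f.min(0).round(4),f.max(0).round(4))
    print(' jar',disc(X,(.449,-.031),.0265,.145,.162),[side(X,(.451,-.031),.026,z,z+.03) for z in (.02,.11)])
E
```

```text
t 12.0 tcp [ 0.4517 -0.0325  0.234 ] [ 3.142 -0.     0.   ] gap 0.08540377925966704
scene 215 finger [ 0.4396 -0.0881  0.2754] [0.4652 0.0255 0.3049]
 jar (array([ 0.453 , -0.0317,  0.0276]), 340, array([ 0.4568, -0.0294])) [(array([ 0.451, -0.031]), 100), (array([ 0.4513, -0.0308]), 224)]
wrist 4699 finger [ 0.4408 -0.0909  0.2727] [0.4648 0.0225 0.305 ]
 jar (array([ 0.4525, -0.0333,  0.0265]), 3403, array([ 0.4538, -0.0332])) [(array([ 0.4518, -0.0335]), 162), (array([ 0.4519, -0.0333]), 313)]
```

The jar stands upright where it began and lies centred between the open fingers. I'm descending to the corrected depth.

Call:
{"name": "drive_tool", "arguments": {"plan": [[1,0,0,3,0,0,0],[1,0,0,6,0,0,0],[1,0,0,9,0,0,0],[1,0,0,12,0,0,0],[1,0,0,14.5,0,0,0],[1,0,0,15.4,0,0,0],[1,0,0,15.4,0,0,0],[1,0,0,15.4,0,0,0]]}}

```text
t: 12.77
tcp_pos: [0.4521, -0.0326, 0.0806]
tcp_rot: [-3.141, -0.0, -0.0]
force: [0.8, -0.4, -0.2]
finger_gap: 0.0854
gripper_force: 0.0
```

Call:
{"name": "drive_tool", "arguments": {"plan": [[0,0,0,0,0,0,0],[0,0,0,0,0,0,0],[0,0,0,0,0,0,0],[0,0,0,0,0,0,0],[0,0,0,0,0,0,0],[0,0,0,0,0,0,0]]}}

```text
t: 13.27
tcp_pos: [0.4531, -0.0329, 0.0817]
tcp_rot: [3.141, -0.003, -0.0]
force: [-0.6, 0.1, 5.1]
finger_gap: 0.0517
gripper_force: 61.7
```

Call:
{"name": "drive_tool", "arguments": {"plan": [[0,0,0,-1,0,0,0],[0,0,0,-3,0,0,0],[0,0,0,-5,0,0,0],[0,-0.2,1,-6,0,0,0],[0,-0.6,3,-6,0,0,0],[0,-1.2,6,-6,0,0,0],[0,-1.8,9,-6,0,0,0],[0,-2.4,12,-6,0,0,0]]}}

```text
t: 13.93
tcp_pos: [0.427, -0.1537, 0.1405]
tcp_rot: [3.141, -0.0, 0.001]
force: [1.5, -0.2, -2.1]
finger_gap: 0.0516
gripper_force: 63.3
```

Call:
{"name": "drive_tool", "arguments": {"plan": [[0,-0.6,3,0,0,0,0],[0,-1.2,6,0,0,0,0],[0,-1.8,9,0,0,0,0],[0,-2.4,12,0,0,0,0],[0,-2.9,14,0,0,0,0],[0,-3.1,14.7,0,0,0,0],[0,-3.1,14.7,0,0,0,0],[0,-3.1,14.7,0,0,0,0]]}}

```text
t: 14.6
tcp_pos: [0.3967, -0.2986, 0.14]
tcp_rot: [-3.14, 0.0, -0.0]
force: [0.2, 0.2, -3.2]
finger_gap: 0.0516
gripper_force: 63.4
```

Call:
{"name": "drive_tool", "arguments": {"plan": [[0,0,0,0,0,0,0],[0,0,0,1.5,0,0,0],[0,0,0,3,0,0,0],[0,0,0,4,0,0,0],[0,0,0,4.7,0,0,0],[0,0,0,4.9,0,0,0],[0,0,0,4.9,0,0,0],[0,0,0,4.9,0,0,0]]}}

```text
t: 15.27
tcp_pos: [0.3971, -0.2997, 0.0915]
tcp_rot: [3.141, -0.001, 0.0]
force: [-0.1, -0.2, -2.5]
finger_gap: 0.0518
gripper_force: 63.4
```

```bash
python3 - <<'E'
from h import *
tcp();print(status.state()['force'])
X=cloud(snap('scene'));q=X.reshape(-1,3);f=q[(np.abs(q[:,0]-.397)<.04)&(np.abs(q[:,1]+.3)<.03)]
print([side(X,(.397,-.3),.026,z,z+.03) for z in (.03,.06,.09)])
print('bottle',[side(X,(.566,-.322),.012,.129,.167)])
E
```

```text
t 15.2667 tcp [ 0.3971 -0.2997  0.0915] [ 3.141e+00 -1.000e-03  0.000e+00] gap 0.0518365766079403
[-0.06861194 -0.24817247 -2.52259864]
[(array([ 0.3951, -0.2983]), 187), (array([ 0.3952, -0.2985]), 198), (array([ 0.3953, -0.2985]), 205)]
bottle [(array([ 0.5666, -0.3211]), 160)]
```

Call:
{"name": "drive_tool", "arguments": {"plan": [[0,0,0,0.1,0,0,0],[1,0,0,0.1,0,0,0],[1,0,0,0.1,0,0,0],[1,0,0,0.1,0,0,0],[1,0,0,-2,0,0,0],[1,0,0,-5,0,0,0],[1,0,0,-9,0,0,0],[1,0,0,-12,0,0,0]]}}

```text
t: 15.98
tcp_pos: [0.397, -0.3, 0.2137]
tcp_rot: [3.14, -0.001, -0.0]
force: [0.2, 0.1, 0.9]
finger_gap: 0.0856
gripper_force: 0.0
```

Call:
{"name": "drive_tool", "arguments": {"plan": [[1,0.5,-2,-1,0,0,0],[1,1.6,-5.5,-1,0,0,0],[1,2.7,-9.3,-1,0,0,0],[1,3.8,-13.1,-1,0,0,0],[1,4.9,-16.9,-1,0,0,0],[1,6,-20.7,-1,0,0,0],[1,7.1,-24.5,-1,0,0,0],[1,8.2,-28.3,-1,0,0,0]]}}

```text
t: 16.65
tcp_pos: [0.479, -0.0149, 0.2215]
tcp_rot: [3.141, -0.001, -0.0]
force: [1.8, -0.1, 0.2]
finger_gap: 0.0855
gripper_force: 0.0
```

Call:
{"name": "drive_tool", "arguments": {"plan": [[1,1,-3,0,0,0,0],[1,1.6,-5,0,0,0,0],[1,1.8,-6.1,0,0,0,0],[1,1.8,-6.1,0,0,0,0],[1,1.8,-6.1,0,0,0,0],[1,1.8,-6.1,0,0,0,0]]}}

```text
t: 17.15
tcp_pos: [0.4966, 0.0428, 0.2209]
tcp_rot: [3.141, 0.0, -0.002]
force: [-0.6, 0.2, -0.4]
finger_gap: 0.0855
gripper_force: 0.0
```

```bash
python3 - <<'E'
from h import *
tcp()
for n in ['scene','wrist']:
    X=cloud(snap(n)); q=X.reshape(-1,3); f=q[(np.abs(q[:,0]-.497)<.02)&(np.abs(q[:,1]-.044)<.062)&(q[:,2]>.2)&(q[:,2]<.30)]
    if len(f): print(n,len(f),'finger',f.min(0).round(4),f.max(0).round(4))
    print(' mill',side(X,(.4959,.0456),.022,.108,.146),'jar',side(X,(.395,-.299),.026,.03,.13),'bottle',side(X,(.566,-.322),.012,.129,.167),'pot',side(X,(.513,-.018),.023,.01,.046))
E
```

```text
t 17.15 tcp [0.4966 0.0428 0.2209] [ 3.141e+00  0.000e+00 -2.000e-03] gap 0.08553930529066837
scene 279 finger [ 0.4898 -0.0133  0.262 ] [0.5095 0.1006 0.3   ]
 mill (array([0.4959, 0.0459]), 263) jar (array([ 0.3951, -0.2988]), 661) bottle (array([ 0.5666, -0.3213]), 163) pot (array([ 0.5123, -0.0176]), 199)
wrist 6298 finger [ 0.4856 -0.0153  0.26  ] [0.5098 0.098  0.3   ]
 mill (array([0.4966, 0.0434]), 498) jar (array([ 0.3962, -0.3013]), 2629) bottle None pot (array([ 0.5131, -0.0202]), 220)
```

Call:
{"name": "drive_tool", "arguments": {"plan": [[1,0,-0.15,3,0,0,0],[1,0,-0.15,6,0,0,0],[1,0,-0.15,9,0,0,0],[1,0,-0.15,12,0,0,0],[1,0,-0.15,13.8,0,0,0],[1,0,-0.15,14.3,0,0,0],[1,0,-0.15,14.3,0,0,0],[1,0,-0.15,14.3,0,0,0]]}}

```text
t: 17.92
tcp_pos: [0.4974, 0.0453, 0.0789]
tcp_rot: [3.141, -0.001, -0.001]
force: [1.1, 0.1, 0.8]
finger_gap: 0.0858
gripper_force: 0.0
```

Call:
{"name": "drive_tool", "arguments": {"plan": [[0,0,0,0,0,0,0],[0,0,0,0,0,0,0],[0,0,0,0,0,0,0],[0,0,0,0,0,0,0],[0,0,0,0,0,0,0],[0,0,0,0,0,0,0],[0,0,0,0,0,0,0]]}}

```text
t: 18.5
tcp_pos: [0.4976, 0.0454, 0.0792]
tcp_rot: [3.141, -0.002, -0.0]
force: [-0.3, -1.4, 6.0]
finger_gap: 0.043
gripper_force: 60.2
```

Call:
{"name": "drive_tool", "arguments": {"plan": [[0,0,0,-1,0,0,0],[0,0,0,-3,0,0,0],[0,0,0,-5,0,0,0],[0,0,0,-7.5,0,0,0],[0,0,1,-8.5,0,0,0],[0,-0.1,3,-8.5,0,0,0],[0,-0.2,6,-8.5,0,0,0],[0,-0.3,9,-8.5,0,0,0]]}}

```text
t: 19.17
tcp_pos: [0.4932, -0.0441, 0.1633]
tcp_rot: [3.142, 0.0, 0.003]
force: [0.3, -0.9, -3.0]
finger_gap: 0.0428
gripper_force: 61.5
```

Call:
{"name": "drive_tool", "arguments": {"plan": [[0,-0.2,3,0,0,0,0],[0,-0.3,6,0,0,0,0],[0,-0.4,9,0,0,0,0],[0,-0.5,12,0,0,0,0],[0,-0.6,15,0,0,0,0],[0,-0.7,18,0,0,0,0],[0,-0.8,21,0,0,0,0],[0,-1,24,0,0,0,0]]}}

```text
t: 19.83
tcp_pos: [0.483, -0.285, 0.1627]
tcp_rot: [-3.141, 0.001, 0.0]
force: [0.7, 0.2, -3.3]
finger_gap: 0.0425
gripper_force: 61.5
```

Call:
{"name": "drive_tool", "arguments": {"plan": [[0,-0.2,2,0,0,0,0],[0,-0.2,2.7,0,0,0,0],[0,-0.2,2.7,0,0,0,0],[0,-0.2,2.7,0,0,0,0],[0,-0.2,2.7,2.5,0,0,0],[0,-0.2,2.7,5,0,0,0],[0,-0.2,2.7,5,0,0,0],[0,-0.2,2.7,5,0,0,0]]}}

```text
t: 20.5
tcp_pos: [0.4811, -0.3084, 0.112]
tcp_rot: [-3.139, 0.003, 0.003]
force: [0.1, -0.3, -3.7]
finger_gap: 0.0429
gripper_force: 61.8
```

```bash
python3 - <<'E'
from h import *
tcp();print(status.state()['force'])
X=cloud(snap('scene'));q=X.reshape(-1,3)
print('waist etc',[side(X,(.4815,-.311),r,z,z+.02) for r,z in ((.018,.093),(.022,.15))])
f=q[(np.abs(q[:,0]-.4815)<.035)&(np.abs(q[:,1]+.311)<.02)&(q[:,2]>.025)];print('low',f[:,2].min())
E
```

```text
t 20.5 tcp [ 0.4811 -0.3084  0.112 ] [-3.139e+00  3.000e-03  3.000e-03] gap 0.04286038448523523
[ 0.09073713 -0.28164249 -3.69911006]
waist etc [(array([ 0.4796, -0.3082]), 105), (array([ 0.4805, -0.3085]), 183)]
low 0.03839668796918927
```

Call:
{"name": "drive_tool", "arguments": {"plan": [[0,0,0,1,0,0,0],[0,0,0,1.8,0,0,0],[0,0,0,2.2,0,0,0],[0,0,0,2.3,0,0,0],[0,0,0,2.3,0,0,0],[0,0,0,2.3,0,0,0]]}}

```text
t: 21.05
tcp_pos: [0.4817, -0.3113, 0.0902]
tcp_rot: [3.141, -0.0, -0.0]
force: [-0.1, -0.1, -3.8]
finger_gap: 0.0433
gripper_force: 61.9
```

Call:
{"name": "drive_tool", "arguments": {"plan": [[0,0,0,0.1,0,0,0],[0,0,0,0.1,0,0,0],[1,0,0,0.1,0,0,0],[1,0,0,0.1,0,0,0],[1,0,0,0.1,0,0,0],[1,0,0,-2,0,0,0],[1,0,0,-5,0,0,0],[1,0,0,-8,0,0,0]]}}

```text
t: 21.72
tcp_pos: [0.4812, -0.3109, 0.1706]
tcp_rot: [-3.141, 0.001, -0.0]
force: [0.3, -1.2, 1.2]
finger_gap: 0.0856
gripper_force: 0.0
```

Call:
{"name": "drive_tool", "arguments": {"plan": [[1,0,0,-3,0,0,0],[1,0.4,-3,-4,0,0,0],[1,0.8,-7,-4,0,0,0],[1,1.2,-11,-4,0,0,0],[1,1.6,-15,-4,0,0,0],[1,2.1,-19,-4,0,0,0],[1,2.6,-23,-4,0,0,0],[1,3.0,-26.5,-4,0,0,0]]}}

```text
t: 22.38
tcp_pos: [0.512, -0.0432, 0.2109]
tcp_rot: [3.141, -0.002, 0.001]
force: [0.7, 0.0, 0.2]
finger_gap: 0.0852
gripper_force: 0.0
```

Call:
{"name": "drive_tool", "arguments": {"plan": [[1,0.2,-2.0,0,0,0,0],[1,0.2,-2.7,0,0,0,0],[1,0.2,-2.7,0,0,0,0],[1,0.2,-2.7,0,0,0,0],[1,0.2,-2.7,3,0,0,0],[1,0.2,-2.7,6,0,0,0],[1,0.2,-2.7,6,0,0,0],[1,0.2,-2.7,6,0,0,0]]}}

```text
t: 23.05
tcp_pos: [0.5124, -0.0214, 0.149]
tcp_rot: [-3.142, 0.004, -0.004]
force: [-0.1, -0.9, 1.1]
finger_gap: 0.0853
gripper_force: 0.0
```

```bash
python3 - <<'E'
from h import *
tcp()
for n in ['scene','wrist']:
    X=cloud(snap(n,n+'5.png')); q=X.reshape(-1,3); f=q[(np.abs(q[:,0]-.513)<.02)&(np.abs(q[:,1]+.019)<.065)&(q[:,2]>.12)&(q[:,2]<.24)]
    if len(f): print(n,len(f),'finger',f.min(0).round(4),f.max(0).round(4))
    print(' mill',side(X,(.481,-.310),.022,.118,.155),'jar',side(X,(.395,-.299),.026,.03,.13),'bottle',side(X,(.566,-.322),.012,.129,.167),'pot',side(X,(.513,-.018),.023,.01,.046),disc(X,(.513,-.018),.0225,.05,.066))
E
```

```text
t 23.05 tcp [ 0.5124 -0.0214  0.149 ] [-3.142  0.004 -0.004] gap 0.08530701032412273
scene 342 finger [ 0.5013 -0.0827  0.189 ] [0.5273 0.0446 0.24  ]
 mill (array([ 0.4799, -0.3114]), 250) jar (array([ 0.3951, -0.2988]), 665) bottle (array([ 0.5665, -0.3211]), 165) pot (array([ 0.5123, -0.0176]), 192) (array([ 0.513 , -0.0161,  0.0239]), 242, array([ 0.5163, -0.0162]))
wrist 8759 finger [ 0.5028 -0.084   0.1899] [0.5295 0.0459 0.24  ]
 mill None jar (array([ 0.3961, -0.3012]), 4223) bottle None pot (array([ 0.5128, -0.0199]), 347) (array([ 0.5135, -0.0201,  0.0225]), 2243, array([ 0.5146, -0.02  ]))
```

View pics/scene5.png

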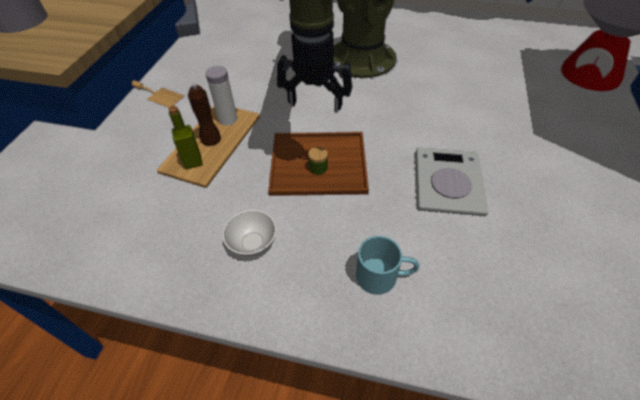

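All three stand on the board in the scene view, at about (185,145), (205,120) and (222,95), and the pot is alone on the tray at (318,160). Now I grip the pot.

Call:
{"name": "drive_tool", "arguments": {"plan": [[1,0.1,-0.1,3,0,0,0],[1,0.1,-0.1,6,0,0,0],[1,0.1,-0.1,9,0,0,0],[1,0.1,-0.1,12,0,0,0],[1,0.1,-0.1,14.5,0,0,0],[1,0.1,-0.1,16,0,0,0],[1,0.1,-0.1,16.3,0,0,0],[1,0.1,-0.1,16.3,0,0,0]]}}

```text
t: 23.82
tcp_pos: [0.5154, -0.0186, -0.0124]
tcp_rot: [3.142, -0.0, -0.001]
force: [1.2, 1.2, 0.6]
finger_gap: 0.0855
gripper_force: 0.0
```

Call:
{"name": "drive_tool", "arguments": {"plan": [[1,0,0,0,0,0,0],[0,0,0,0,0,0,0],[0,0,0,0,0,0,0],[0,0,0,0,0,0,0],[0,0,0,0,0,0,0],[0,0,0,0,0,0,0],[0,0,0,0,0,0,0],[0,0,0,0,0,0,0]]}}

```text
t: 24.48
tcp_pos: [0.5157, -0.0184, -0.0116]
tcp_rot: [3.141, -0.002, -0.0]
force: [-1.0, -0.9, 6.2]
finger_gap: 0.0441
gripper_force: 61.2
```

```bash
python3 - <<'E'
from h import *
tcp();print(status.state()['force'],status.state()['gripper_force'])
for n in ['scene','top']:
    p=snap(n);P=cloud(p); q=P.reshape(-1,3)
    if n=='scene': print('pot',side(P,(.513,-.018),.023,.01,.046))
    # plate by colour/height: points above housing
    s=q[(np.abs(q[:,0]-.504)<.055)&(np.abs(q[:,1]-.2935)<.055)&(q[:,2]>.0212)&(q[:,2]<.028)]
    print(n,len(s),cv2.minEnclosingCircle(s[:,:2].astype(np.float32)),np.median(s,0),(np.percentile(s,2,0)+np.percentile(s,98,0))/2)
    c=models.pinpoint(p,'scale'); 
    if c: u,v=np.round(c[0]['pixel']).astype(int); print('pin',c[0]['p'],P[v,u])
    m=mask(p,'scale')
    if m: r=q[m['pixels'].ravel()]; r=r[r[:,2]>.012]; print(cv2.minAreaRect((r[:,:2]*1000).astype(np.float32)))
cv2.imwrite('pics/sc.png',cv2.resize(p['pixels'][170:330,80:240,::-1],(500,500)))
E
```

```text
t 24.4833 tcp [ 0.5157 -0.0184 -0.0116] [ 3.141e+00 -2.000e-03 -0.000e+00] gap 0.04414099345738061
[-1.00462373 -0.85688245  6.22502081] 61.20502341538668
pot (array([ 0.513 , -0.0166]), 258)
scene 944 ((0.5024523735046387, 0.3034650981426239), 0.05420374497771263) [0.50752658 0.29466005 0.02440217] [0.50575504 0.29463027 0.02422208]
pin 0.84 [0.51782313 0.29153853 0.0233657 ]
((485.80126953125, 291.72357177734375), (192.86175537109375, 149.9209747314453), 6.207931041717529)
top 1472 ((0.5020584464073181, 0.29845914244651794), 0.06075291708111763) [0.50353939 0.29170541 0.02400601] [0.50396178 0.29268166 0.0241158 ]
pin 0.66 [0.50617467 0.28807542 0.02480302]
((483.20513916015625, 290.6075134277344), (190.9893341064453, 151.60342407226562), 6.275500774383545)
```

View pics/sc.png

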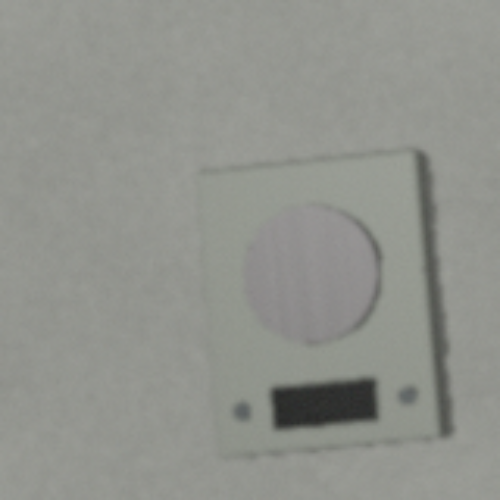

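In the overhead crop the plate is round and clear, centred at (312,273), which gives about (0.5045, 0.2935) in world coordinates. I'm lifting the pot and carrying it there.

Call:
{"name": "drive_tool", "arguments": {"plan": [[0,0,0,-1,0,0,0],[0,0,0,-3,0,0,0],[0,0,0,-5,0,0,0],[0,0,-1,-6,0,0,0],[0,-0.1,-3,-6,0,0,0],[0,-0.2,-6,-6,0,0,0],[0,-0.3,-9,-6,0,0,0],[0,-0.4,-12,-6,0,0,0]]}}

```text
t: 25.45
tcp_pos: [0.5102, 0.1036, 0.0473]
tcp_rot: [3.142, -0.0, -0.001]
force: [0.6, 0.3, -1.5]
finger_gap: 0.0445
gripper_force: 61.5
```

Call:
{"name": "drive_tool", "arguments": {"plan": [[0,0,-3,0,0,0,0],[0,-0.1,-6,0,0,0,0],[0,-0.2,-9,0,0,0,0],[0,-0.3,-12,0,0,0,0],[0,-0.4,-15,0,0,0,0],[0,-0.4,-17.5,0,0,0,0],[0,-0.4,-18.7,0,0,0,0],[0,-0.4,-19,0,0,0,0]]}}

```text
t: 26.12
tcp_pos: [0.5052, 0.2955, 0.0471]
tcp_rot: [-3.14, 0.001, 0.005]
force: [-0.6, -0.4, -2.0]
finger_gap: 0.0445
gripper_force: 61.5
```

Call:
{"name": "drive_tool", "arguments": {"plan": [[0,0,0,0,0,0,0],[0,0,0,0,0,0,0],[0,0,0,1.5,0,0,0],[0,0,0,3,0,0,0],[0,0,0,3.5,0,0,0],[0,0,0,3.5,0,0,0],[0,0,0,3.5,0,0,0]]}}

```text
t: 26.7
tcp_pos: [0.5071, 0.2905, 0.0121]
tcp_rot: [3.141, 0.0, -0.002]
force: [0.2, 0.3, -0.7]
finger_gap: 0.0447
gripper_force: 61.5
```

```bash
python3 - <<'E'
from h import *
tcp();print(status.state()['force'])
X=cloud(snap('scene','s6.png'));q=X.reshape(-1,3)
print('pot',side(X,(.5045,.2935),.023,.034,.066))
f=q[(np.abs(q[:,0]-.527)<.008)&(np.abs(q[:,1]-.2935)<.012)&(q[:,2]>.027)];print('low',f[:,2].min() if len(f) else None)
E
```

```text
t 26.7 tcp [0.5071 0.2905 0.0121] [ 3.141e+00  0.000e+00 -2.000e-03] gap 0.044675733271345525
[ 0.19861084  0.3019679  -0.66173155]
pot (array([0.5045, 0.2924]), 273)
low 0.027201938703339867
```

Call:
{"name": "drive_tool", "arguments": {"plan": [[0,0,-0.1,0.2,0,0,0],[0,0,-0.1,0.5,0,0,0],[0,0,-0.1,0.5,0,0,0],[0,0,-0.1,0.5,0,0,0],[0,0,-0.1,0.5,0,0,0]]}}

```text
t: 27.17
tcp_pos: [0.5067, 0.2929, 0.0071]
tcp_rot: [3.142, -0.0, -0.0]
force: [-0.7, 0.2, -2.2]
finger_gap: 0.0445
gripper_force: 61.5
```

Call:
{"name": "drive_tool", "arguments": {"plan": [[1,0,0,0,0,0,0],[1,0,0,0,0,0,0],[1,0,0,0,0,0,0],[1,0,0,0,0,0,0],[1,0,0,-2,0,0,0],[1,0,0,-5,0,0,0],[1,0,0,-8,0,0,0],[1,0,0,-10,0,0,0]]}}

```text
t: 27.83
tcp_pos: [0.5075, 0.2937, 0.1098]
tcp_rot: [-3.14, -0.003, 0.0]
force: [0.4, 0.9, -0.8]
finger_gap: 0.0853
gripper_force: 0.0
```

Call:
{"name": "drive_tool", "arguments": {"plan": [[1,0,2,-2,0,0,0],[1,-0.3,6,-5,0,0,0],[1,-0.6,10,-8,0,0,0],[1,-0.8,14,-10,0,0,0],[1,-1,18,-10.5,0,0,0],[1,-1.2,22,-10.5,0,0,0],[1,-1.4,26,-10.5,0,0,0],[1,-1.5,29,-10.5,0,0,0]]}}

```text
t: 28.5
tcp_pos: [0.4916, 0.0031, 0.2131]
tcp_rot: [3.141, -0.002, 0.0]
force: [1.7, -0.3, 0.7]
finger_gap: 0.0855
gripper_force: 0.0
```

```bash
python3 - <<'E'
from h import *
tcp()
X=cloud(snap('scene'));Y=cloud(snap('top'))
print('pot',side(X,(.5045,.2935),.023,.03,.066),disc(Y,(.5045,.2935),.0225,.07,.085))
q=X.reshape(-1,3);f=q[(np.hypot(q[:,0]-.5045,q[:,1]-.2935)<.02)];print(np.percentile(f[:,2],[5,95]))
for X in (X,): print('mill',side(X,(.480,-.311),.022,.118,.155),'jar',side(X,(.395,-.299),.026,.03,.13),'bottle',side(X,(.566,-.321),.012,.129,.167))
E
```

```text
t 28.5 tcp [0.4916 0.0031 0.2131] [ 3.141e+00 -2.000e-03  0.000e+00] gap 0.08546797787075512
pot (array([0.5034, 0.2949]), 241) (array([0.503 , 0.2923, 0.0226]), 432, array([0.503 , 0.2921]))
[0.06288656 0.07801524]
mill (array([ 0.48  , -0.3113]), 252) jar (array([ 0.3951, -0.2988]), 663) bottle (array([ 0.5665, -0.3211]), 164)
```

Call:
{"name": "drive_tool", "arguments": {"plan": [[1,-0.1,3.5,0,0,0,0],[1,-0.2,7.5,0,0,0,0],[1,-0.4,11.5,0,0,0,0],[1,-0.5,15.5,0,0,0,0],[1,-0.7,19.5,0,0,0,0],[1,-0.8,23.5,0,0,0,0],[1,-0.9,27,0,0,0,0],[1,-1,29.5,0,0,0,0]]}}

```text
t: 29.27
tcp_pos: [0.4809, -0.2936, 0.2119]
tcp_rot: [3.14, 0.0, -0.003]
force: [0.0, -0.9, 0.6]
finger_gap: 0.0854
gripper_force: 0.0
```

Call:
{"name": "drive_tool", "arguments": {"plan": [[1,0,1.5,0,0,0,0],[1,0,1.9,0,0,0,0],[1,0,1.9,0,0,0,0],[1,0,1.9,0,0,0,0],[1,0,1.9,0,0,0,0],[1,0,1.9,0,0,0,0]]}}

```text
t: 29.77
tcp_pos: [0.4825, -0.3069, 0.2123]
tcp_rot: [-3.141, -0.0, 0.003]
force: [-1.0, 0.0, 1.6]
finger_gap: 0.0855
gripper_force: 0.0
```

Call:
{"name": "drive_tool", "arguments": {"plan": [[1,0,0.4,1,0,0,0],[1,0,0.4,4,0,0,0],[1,0,0.4,7,0,0,0],[1,0,0.4,10,0,0,0],[1,0,0.4,12,0,0,0],[1,0,0.4,12.3,0,0,0],[1,0,0.4,12.3,0,0,0],[1,0,0.4,12.3,0,0,0]]}}

```text
t: 30.43
tcp_pos: [0.4824, -0.3132, 0.09]
tcp_rot: [3.141, -0.001, 0.0]
force: [0.4, 0.3, -0.2]
finger_gap: 0.0854
gripper_force: 0.0
```

Call:
{"name": "drive_tool", "arguments": {"plan": [[1,0,-0.15,0,0,0,0],[1,0,-0.15,0,0,0,0],[0,0,-0.15,0,0,0,0],[0,0,-0.15,0,0,0,0],[0,0,-0.15,0,0,0,0],[0,0,-0.15,0,0,0,0],[0,0,-0.15,0,0,0,0],[0,0,-0.15,0,0,0,0]]}}

```text
t: 31.1
tcp_pos: [0.4821, -0.312, 0.0896]
tcp_rot: [3.141, -0.001, -0.0]
force: [0.5, -0.8, 2.4]
finger_gap: 0.043
gripper_force: 61.2
```

```bash
python3 - <<'E'
from h import *
tcp();s=status.state();print(s['force'],s['gripper_force'])
X=cloud(snap('scene')); print('mill',side(X,(.480,-.311),.022,.118,.155),side(X,(.480,-.311),.018,.067,.088))
E
```

```text
t 31.1 tcp [ 0.4821 -0.312   0.0896] [ 3.141e+00 -1.000e-03 -0.000e+00] gap 0.04296877464899179
[ 0.47551059 -0.79549914  2.40073569] 61.20481252670288
mill (array([ 0.4807, -0.3101]), 329) (array([ 0.4804, -0.3114]), 106)
```

Call:
{"name": "drive_tool", "arguments": {"plan": [[0,0,0,-1,0,0,0],[0,0,0,-3,0,0,0],[0,0,0,-5,0,0,0],[0,0,-1,-5.5,0,0,0],[0,0.1,-3,-5.5,0,0,0],[0,0.2,-6,-5.5,0,0,0],[0,0.3,-9,-5.5,0,0,0],[0,0.4,-12,-5.5,0,0,0]]}}

```text
t: 31.82
tcp_pos: [0.4845, -0.189, 0.1428]
tcp_rot: [-3.14, 0.002, -0.0]
force: [0.3, 0.0, -3.0]
finger_gap: 0.0427
gripper_force: 61.7
```

Call:
{"name": "drive_tool", "arguments": {"plan": [[0,0.2,-3,0,0,0,0],[0,0.3,-6,0,0,0,0],[0,0.4,-9,0,0,0,0],[0,0.6,-12,0,0,0,0],[0,0.8,-15,0,0,0,0],[0,1,-18,0,0,0,0],[0,1.1,-20.5,0,0,0,0],[0,1.2,-22.5,0,0,0,0]]}}

```text
t: 32.48
tcp_pos: [0.4961, 0.0371, 0.1431]
tcp_rot: [-3.141, 0.002, 0.003]
force: [0.3, -0.3, -3.2]
finger_gap: 0.0429
gripper_force: 61.7
```

Call:
{"name": "drive_tool", "arguments": {"plan": [[0,0,-0.9,0,0,0,0],[0,0,-1.2,0,0,0,0],[0,0,-1.2,0,0,0,0],[0,0,-1.2,1.5,0,0,0],[0,0,-1.2,3.5,0,0,0],[0,0,-1.2,5,0,0,0],[0,0,-1.2,5,0,0,0],[0,0,-1.2,5,0,0,0]]}}

```text
t: 33.15
tcp_pos: [0.4969, 0.0437, 0.0932]
tcp_rot: [3.141, 0.002, -0.003]
force: [-0.2, 0.3, -4.3]
finger_gap: 0.043
gripper_force: 61.7
```

Call:
{"name": "drive_tool", "arguments": {"plan": [[0,0,0,0,0,0,0],[0,0,0,0,0,0,0]]}}

```text
t: 33.32
tcp_pos: [0.4988, 0.0449, 0.0952]
tcp_rot: [3.141, -0.002, -0.001]
force: [0.1, 0.4, -4.3]
finger_gap: 0.0429
gripper_force: 61.7
```

```bash
python3 - <<'E'
from h import *
tcp();s=status.state();print(s['force'],s['gripper_force'])
X=cloud(snap('scene')); print('mill',side(X,(.496,.0457),.022,.12,.15),side(X,(.496,.0457),.018,.07,.09))
E
```

```text
t 33.3167 tcp [0.4988 0.0449 0.0952] [ 3.141e+00 -2.000e-03 -1.000e-03] gap 0.04287963016559946
[ 0.05187119  0.40382643 -4.29153862] 61.72221064567566
mill (array([0.4975, 0.0459]), 287) (array([0.4972, 0.0461]), 101)
```

Call:
{"name": "drive_tool", "arguments": {"plan": [[0,-0.1,0,0.6,0,0,0],[0,-0.1,0,1.1,0,0,0],[0,-0.1,0,1.4,0,0,0],[0,-0.1,0,1.4,0,0,0],[0,-0.1,0,1.4,0,0,0],[0,-0.1,0,1.4,0,0,0]]}}

```text
t: 33.87
tcp_pos: [0.4973, 0.0454, 0.0806]
tcp_rot: [3.141, -0.001, -0.0]
force: [-0.8, -2.1, 4.6]
finger_gap: 0.0428
gripper_force: 61.9
```

Call:
{"name": "drive_tool", "arguments": {"plan": [[1,0,0,0,0,0,0],[1,0,0,0,0,0,0],[1,0,0,0,0,0,0],[1,0,0,0,0,0,0],[1,0,0,-2,0,0,0],[1,0,0,-5,0,0,0],[1,0,0,-9,0,0,0],[1,0,0,-12,0,0,0]]}}

```text
t: 34.53
tcp_pos: [0.497, 0.0457, 0.2022]
tcp_rot: [-3.142, -0.001, 0.0]
force: [1.3, -0.2, -0.5]
finger_gap: 0.0857
gripper_force: 0.0
```

```bash
python3 - <<'E'
from h import *
tcp()
X=cloud(snap('scene')); print('mill',side(X,(.496,.0457),.022,.108,.146),side(X,(.496,.0457),.018,.06,.08))
E
```

```text
t 34.5333 tcp [0.497  0.0457 0.2022] [-3.142e+00 -1.000e-03  0.000e+00] gap 0.08573567950863935
mill (array([0.4957, 0.0463]), 258) (array([0.4958, 0.0463]), 98)
```

Call:
{"name": "drive_tool", "arguments": {"plan": [[1,-0.5,2,-1.5,0,0,0],[1,-1.6,5.5,-1.5,0,0,0],[1,-2.7,9.3,-1.5,0,0,0],[1,-3.8,13.1,-1.5,0,0,0],[1,-4.9,16.9,-1.5,0,0,0],[1,-6,20.7,-1.5,0,0,0],[1,-7.1,24.5,-1.5,0,0,0],[1,-8.2,28.3,-1.5,0,0,0]]}}

```text
t: 35.25
tcp_pos: [0.4138, -0.2392, 0.2148]
tcp_rot: [3.141, -0.0, -0.0]
force: [1.4, 0.5, -0.1]
finger_gap: 0.0857
gripper_force: 0.0
```

Call:
{"name": "drive_tool", "arguments": {"plan": [[1,-1,3,0,0,0,0],[1,-1.6,5,0,0,0,0],[1,-1.8,6.2,0,0,0,0],[1,-1.8,6.2,0,0,0,0],[1,-1.8,6.2,0,0,0,0],[1,-1.8,6.2,0,0,0,0],[1,-1.8,6.2,0,0,0,0]]}}

```text
t: 35.83
tcp_pos: [0.3977, -0.2976, 0.215]
tcp_rot: [-3.141, -0.0, 0.003]
force: [0.9, -0.0, -0.4]
finger_gap: 0.0855
gripper_force: 0.0
```

Call:
{"name": "drive_tool", "arguments": {"plan": [[1,-0.1,0.15,1,0,0,0],[1,-0.1,0.15,4,0,0,0],[1,-0.1,0.15,7,0,0,0],[1,-0.1,0.15,10,0,0,0],[1,-0.1,0.15,12,0,0,0],[1,-0.1,0.15,12.4,0,0,0],[1,-0.1,0.15,12.4,0,0,0],[1,-0.1,0.15,12.4,0,0,0]]}}

```text
t: 36.5
tcp_pos: [0.3964, -0.301, 0.0918]
tcp_rot: [3.141, -0.001, 0.001]
force: [1.1, 0.5, -0.1]
finger_gap: 0.0856
gripper_force: 0.0
```

Call:
{"name": "drive_tool", "arguments": {"plan": [[1,0,0,0,0,0,0],[0,0,0,0,0,0,0],[0,0,0,0,0,0,0],[0,0,0,0,0,0,0],[0,0,0,0,0,0,0],[0,0,0,0,0,0,0],[0,0,0,0,0,0,0]]}}

```text
t: 37.08
tcp_pos: [0.3965, -0.3013, 0.0922]
tcp_rot: [3.14, -0.002, -0.0]
force: [0.2, 2.2, 6.2]
finger_gap: 0.0521
gripper_force: 61.8
```

```bash
python3 - <<'E'
from h import *
tcp();s=status.state();print(s['force'],s['gripper_force'])
X=cloud(snap('scene')); print([side(X,(.395,-.299),.026,z,z+.03) for z in (.03,.06,.09)])
E
```

```text
t 37.0833 tcp [ 0.3965 -0.3013  0.0922] [ 3.14e+00 -2.00e-03 -0.00e+00] gap 0.05206065722270699
[0.23036853 2.21424268 6.19037398] 61.845119297504425
[(array([ 0.3952, -0.2991]), 188), (array([ 0.3954, -0.2995]), 194), (array([ 0.3951, -0.3   ]), 206)]
```

Call:
{"name": "drive_tool", "arguments": {"plan": [[0,0,0,-1,0,0,0],[0,0,0,-3,0,0,0],[0,0,0,-5,0,0,0],[0,0.2,-1,-5.5,0,0,0],[0,0.6,-3,-5.5,0,0,0],[0,1.2,-6,-5.5,0,0,0],[0,1.8,-9,-5.5,0,0,0],[0,2.4,-12,-5.5,0,0,0]]}}

```text
t: 37.8
tcp_pos: [0.4191, -0.1788, 0.1452]
tcp_rot: [-3.141, 0.001, -0.001]
force: [0.5, 0.1, -3.0]
finger_gap: 0.0517
gripper_force: 63.3
```

Call:
{"name": "drive_tool", "arguments": {"plan": [[0,0.6,-3,0,0,0,0],[0,1.2,-6,0,0,0,0],[0,1.8,-9,0,0,0,0],[0,2.4,-12,0,0,0,0],[0,3,-14,0,0,0,0],[0,3.2,-14.8,0,0,0,0],[0,3.2,-14.8,0,0,0,0],[0,3.2,-14.8,0,0,0,0]]}}

```text
t: 38.47
tcp_pos: [0.451, -0.0335, 0.1454]
tcp_rot: [3.141, 0.001, 0.0]
force: [-0.0, -0.8, -3.5]
finger_gap: 0.0519
gripper_force: 63.2
```

Call:
{"name": "drive_tool", "arguments": {"plan": [[0,0,0,0,0,0,0],[0,0,0,1.5,0,0,0],[0,0,0,3.5,0,0,0],[0,0,0,5,0,0,0],[0,0,0,5.3,0,0,0],[0,0,0,5.3,0,0,0],[0,0,0,5.3,0,0,0]]}}

```text
t: 39.05
tcp_pos: [0.452, -0.0339, 0.0935]
tcp_rot: [3.141, -0.0, -0.002]
force: [-0.3, -0.3, -1.9]
finger_gap: 0.0519
gripper_force: 63.3
```

```bash
python3 - <<'E'
from h import *
tcp();s=status.state();print(s['force'],s['gripper_force'])
X=cloud(snap('scene')); print([side(X,(.451,-.031),.026,z,z+.03) for z in (.03,.06,.09)])
E
```

```text
t 39.05 tcp [ 0.452  -0.0339  0.0935] [ 3.141e+00 -0.000e+00 -2.000e-03] gap 0.05187095629064859
[-0.29697013 -0.28953998 -1.87623207] 63.27684313058853
[(array([ 0.4509, -0.0315]), 189), (array([ 0.4508, -0.0316]), 200), (array([ 0.4508, -0.0319]), 218)]
```

Call:
{"name": "drive_tool", "arguments": {"plan": [[0,0,-0.05,0.5,0,0,0],[0,0,-0.05,0.9,0,0,0],[0,0,-0.05,1.0,0,0,0],[0,0,-0.05,1.0,0,0,0],[0,0,-0.05,1.0,0,0,0]]}}

```text
t: 39.52
tcp_pos: [0.452, -0.0326, 0.0833]
tcp_rot: [3.141, -0.001, -0.0]
force: [-0.3, -0.6, 0.4]
finger_gap: 0.0518
gripper_force: 63.4
```

Call:
{"name": "drive_tool", "arguments": {"plan": [[1,0,0,0,0,0,0],[1,0,0,0,0,0,0],[1,0,0,0,0,0,0],[1,0,0,0,0,0,0],[1,0,0,-2,0,0,0],[1,0,0,-5,0,0,0],[1,0,0,-9,0,0,0],[1,0,0,-12.5,0,0,0]]}}

```text
t: 40.18
tcp_pos: [0.4514, -0.0324, 0.2097]
tcp_rot: [-3.142, 0.0, 0.0]
force: [1.2, -0.3, 0.1]
finger_gap: 0.0856
gripper_force: 0.0
```

Call:
{"name": "drive_tool", "arguments": {"plan": [[1,0.7,2,-1.5,0,0,0],[1,2.2,5.5,-1.5,0,0,0],[1,3.7,9.2,-1.5,0,0,0],[1,5.2,13,-1.5,0,0,0],[1,6.7,16.8,-1.5,0,0,0],[1,8.2,20.6,-1.5,0,0,0],[1,9.7,24.4,-1.5,0,0,0],[1,11,27.5,-1.5,0,0,0]]}}

```text
t: 40.85
tcp_pos: [0.5617, -0.3112, 0.2225]
tcp_rot: [3.141, 0.0, -0.002]
force: [0.4, 0.3, 0.4]
finger_gap: 0.0855
gripper_force: 0.0
```

Call:
{"name": "drive_tool", "arguments": {"plan": [[1,0.5,1.2,0,0,0,0],[1,0.5,1.3,0,0,0,0],[1,0.5,1.3,0,0,0,0],[1,0.5,1.3,0,0,0,0],[1,0.5,1.3,0,0,0,0]]}}

```text
t: 41.27
tcp_pos: [0.5669, -0.3186, 0.2234]
tcp_rot: [-3.141, -0.0, 0.002]
force: [-0.3, 0.1, -0.4]
finger_gap: 0.0858
gripper_force: 0.0
```

```bash
python3 - <<'E'
from h import *
tcp()
X=cloud(snap('scene')); print('jar',[side(X,(.451,-.031),.026,z,z+.03) for z in (.02,.11)],'mill',side(X,(.496,.0457),.022,.108,.146))
for n,X in (('scene',X),('wrist',cloud(snap('wrist')))):
    q=X.reshape(-1,3); sh=q[(np.hypot(q[:,0]-.5665,q[:,1]+.321)<.036)&(q[:,2]>.03)&(q[:,2]<.11)]
    print(n,'bottle',side(X,(.5665,-.321),.012,.129,.167),disc(X,(.5665,-.321),.01,.173,.19),cv2.minAreaRect((sh[:,:2]*1000).astype(np.float32)))
E
```

```text
t 41.2667 tcp [ 0.5669 -0.3186  0.2234] [-3.141e+00 -0.000e+00  2.000e-03] gap 0.08580882820629011
jar [(array([ 0.4508, -0.0293]), 182), (array([ 0.4509, -0.0296]), 228)] mill (array([0.4957, 0.0463]), 260)
scene bottle (array([ 0.5665, -0.321 ]), 162) (array([ 0.568 , -0.3205,  0.0105]), 63, array([ 0.5689, -0.3193])) ((571.3436279296875, -306.7160339355469), (33.494117736816406, 60.309200286865234), 72.21221160888672)
wrist bottle (array([ 0.5671, -0.3228]), 395) (array([ 0.5674, -0.3228,  0.0103]), 656, array([ 0.5683, -0.3228])) ((567.4578247070312, -322.4374084472656), (43.86655044555664, 44.4149284362793), 32.13638687133789)
```

Call:
{"name": "drive_tool", "arguments": {"plan": [[1,0,0.3,1,0,0,0],[1,0,0.3,4,0,0,0],[1,0,0.3,7,0,0,0],[1,0,0.3,10,0,0,0],[1,0,0.3,11.5,0,0,0],[1,0,0.3,12,0,0,0],[1,0,0.3,12,0,0,0],[1,0,0.3,12,0,0,0]]}}

```text
t: 42.03
tcp_pos: [0.5672, -0.3237, 0.1038]
tcp_rot: [3.141, -0.001, 0.0]
force: [0.2, 0.4, 0.2]
finger_gap: 0.0854
gripper_force: 0.0
```

Call:
{"name": "drive_tool", "arguments": {"plan": [[1,0,-0.1,0,0,0,0],[0,0,-0.1,0,0,0,0],[0,0,-0.1,0,0,0,0],[0,0,-0.1,0,0,0,0],[0,0,-0.1,0,0,0,0],[0,0,-0.1,0,0,0,0],[0,0,-0.1,0,0,0,0],[0,0,-0.1,0,0,0,0]]}}

```text
t: 42.7
tcp_pos: [0.5669, -0.3224, 0.1034]
tcp_rot: [3.141, -0.0, -0.0]
force: [-0.4, 0.1, 2.1]
finger_gap: 0.0225
gripper_force: 58.9
```

Call:
{"name": "drive_tool", "arguments": {"plan": [[0,0,0,0,0,0,0],[0,0,0,0,0,0,0],[0,0,0,0,0,0,0]]}}

```text
t: 42.95
tcp_pos: [0.567, -0.3224, 0.1034]
tcp_rot: [3.141, -0.0, -0.0]
force: [-0.4, 1.3, 3.8]
finger_gap: 0.0226
gripper_force: 58.9
```

```bash
python3 - <<'E'
from h import *
tcp();s=status.state();print(s['force'],s['gripper_force'])
for n in ('scene','wrist'):
    X=cloud(snap(n)); q=X.reshape(-1,3); sh=q[(np.hypot(q[:,0]-.5665,q[:,1]+.321)<.036)&(q[:,2]>.03)&(q[:,2]<.11)]
    print(n,'cork',disc(X,(.5665,-.321),.01,.173,.182),cv2.minAreaRect((sh[:,:2]*1000).astype(np.float32)))
E
```

```text
t 42.95 tcp [ 0.567  -0.3224  0.1034] [ 3.141 -0.    -0.   ] gap 0.022615259167998475
[-0.44664903  1.29624192  3.83419509] 58.94811272621155
scene cork (array([ 0.5668, -0.3209,  0.015 ]), 45, array([ 0.571, -0.324])) ((571.653076171875, -306.98126220703125), (32.92401885986328, 60.35190963745117), 72.4457015991211)
wrist cork (array([ 0.5677, -0.3202,  0.0135]), 2527, array([ 0.5694, -0.3232])) ((582.3202514648438, -326.0462951660156), (59.34260940551758, 29.69581413269043), 78.37225341796875)
```

Call:
{"name": "drive_tool", "arguments": {"plan": [[0,0,0,-1,0,0,0],[0,0,0,-3,0,0,0],[0,0,0,-5,0,0,0],[0,-0.1,-1,-5.5,0,0,0],[0,-0.4,-3,-5.5,0,0,0],[0,-0.9,-6,-5.5,0,0,0],[0,-1.4,-9,-5.5,0,0,0],[0,-1.9,-12,-5.5,0,0,0]]}}

```text
t: 43.72
tcp_pos: [0.5463, -0.2005, 0.1567]
tcp_rot: [-3.141, 0.002, -0.001]
force: [0.7, 1.4, -2.7]
finger_gap: 0.0225
gripper_force: 59.1
```

Call:
{"name": "drive_tool", "arguments": {"plan": [[0,-0.5,-3,0,0,0,0],[0,-1,-6,0,0,0,0],[0,-1.4,-8.5,0,0,0,0],[0,-1.8,-10.5,0,0,0,0],[0,-2,-11.8,0,0,0,0],[0,-2,-12.2,0,0,0,0],[0,-2,-12.2,0,0,0,0],[0,-2,-12.2,0,0,0,0]]}}

```text
t: 44.38
tcp_pos: [0.5277, -0.082, 0.1577]
tcp_rot: [3.141, 0.0, -0.002]
force: [0.7, 0.2, -3.6]
finger_gap: 0.023
gripper_force: 59.1
```

Call:
{"name": "drive_tool", "arguments": {"plan": [[0,0,0,0,0,0,0],[0,0,0,1.5,0,0,0],[0,0,0,3.5,0,0,0],[0,0,0,5,0,0,0],[0,0,0,5.3,0,0,0],[0,0,0,5.3,0,0,0],[0,0,0,5.3,0,0,0]]}}

```text
t: 44.97
tcp_pos: [0.5283, -0.0814, 0.1055]
tcp_rot: [3.141, -0.001, -0.001]
force: [0.5, 0.5, -3.0]
finger_gap: 0.0229
gripper_force: 59.1
```

```bash
python3 - <<'E'
from h import *
tcp();s=status.state();print(s['force'],s['gripper_force'])
X=cloud(snap('scene')); q=X.reshape(-1,3); sh=q[(np.hypot(q[:,0]-.527,q[:,1]+.079)<.036)&(q[:,2]>.04)&(q[:,2]<.1)]
print(cv2.minAreaRect((sh[:,:2]*1000).astype(np.float32)),side(X,(.527,-.079),.012,.133,.143))
E
```

```text
t 44.9667 tcp [ 0.5283 -0.0814  0.1055] [ 3.141e+00 -1.000e-03 -1.000e-03] gap 0.022858435352936732
[ 0.47241175  0.45221758 -2.9777461 ] 59.074076414108276
((543.8403930664062, -81.32511138916016), (58.76770782470703, 31.84280776977539), 82.15169525146484) (array([ 0.5287, -0.08  ]), 44)
```

Call:
{"name": "drive_tool", "arguments": {"plan": [[0,-0.1,-0.1,0.5,0,0,0],[0,-0.1,-0.1,0.9,0,0,0],[0,-0.1,-0.1,1.1,0,0,0],[0,-0.1,-0.1,1.1,0,0,0],[0,-0.1,-0.1,1.1,0,0,0],[0,-0.1,-0.1,1.1,0,0,0]]}}

```text
t: 45.52
tcp_pos: [0.5271, -0.0795, 0.0943]
tcp_rot: [3.141, -0.001, -0.0]
force: [0.1, 0.8, -0.5]
finger_gap: 0.0228
gripper_force: 59.4
```

Call:
{"name": "drive_tool", "arguments": {"plan": [[1,0,0,0,0,0,0],[1,0,0,0,0,0,0],[1,0,0,0,0,0,0],[1,0,0,0,0,0,0],[1,0,0,-2,0,0,0],[1,0,0,-5,0,0,0],[1,0,0,-9,0,0,0],[1,0,0,-12.5,0,0,0]]}}

```text
t: 46.18
tcp_pos: [0.5265, -0.0794, 0.2207]
tcp_rot: [3.142, 0.0, -0.0]
force: [0.8, -0.1, 0.2]
finger_gap: 0.0852
gripper_force: 0.0
```

Call:
{"name": "drive_tool", "arguments": {"plan": [[1,0.5,4,-1,0,0,0],[1,1,8,-1,0,0,0],[1,1.5,12,-1,0,0,0],[1,2,16,-1,0,0,0],[1,2,19,-1,0,0,0],[1,2,20,-1,0,0,0],[1,2,20,-1,0,0,0],[1,2,20,-1,0,0,0]]}}

```text
t: 46.85
tcp_pos: [0.5467, -0.2788, 0.2287]
tcp_rot: [-3.14, 0.0, -0.001]
force: [0.3, 1.1, -0.5]
finger_gap: 0.0854
gripper_force: 0.0
```

```bash
python3 - <<'E'
from h import *
tcp()
for n in ('scene','top'):
    p=snap(n,n+'9.png');X=cloud(p); q=X.reshape(-1,3); sh=q[(np.hypot(q[:,0]-.527,q[:,1]+.079)<.036)&(q[:,2]>.03)&(q[:,2]<.1)]
    print(n,'bottle',cv2.minAreaRect((sh[:,:2]*1000).astype(np.float32)),side(X,(.527,-.079),.012,.12,.158))
    print(' jar',side(X,(.451,-.031),.026,.02,.148),'mill',side(X,(.496,.0457),.022,.108,.146),'pot',side(X,(.504,.293),.023,.03,.066),disc(X,(.504,.293),.0225,.068,.085))
cv2.imwrite('pics/end.png',np.hstack([snap('scene')['pixels'][60:320,120:520,::-1],p['pixels'][140:400,100:500,::-1]]))
E
```

```text
t 46.85 tcp [ 0.5467 -0.2788  0.2287] [-3.14e+00  0.00e+00 -1.00e-03] gap 0.0854096165082361
scene bottle ((541.7409057617188, -79.80744934082031), (60.27363586425781, 32.91869354248047), 81.01734161376953) (array([ 0.5269, -0.0776]), 150)
 jar (array([ 0.4509, -0.0295]), 889) mill (array([0.4956, 0.0464]), 256) pot (array([0.5035, 0.2948]), 240) (array([0.504 , 0.2947, 0.0237]), 286, array([0.5077, 0.294 ]))
top bottle ((526.77734375, -77.8978271484375), (44.9154052734375, 44.094398498535156), 31.98764419555664) (array([ 0.5268, -0.0781]), 44)
 jar (array([ 0.4507, -0.03  ]), 238) mill (array([0.4956, 0.046 ]), 44) pot (array([0.5027, 0.2942]), 150) (array([0.5028, 0.2926, 0.0226]), 446, array([0.5032, 0.2917]))
```

View pics/end.png

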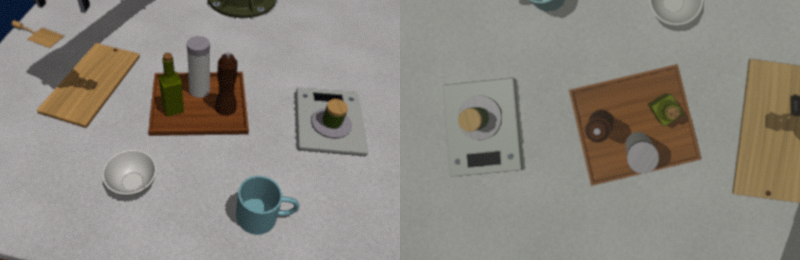

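The final views show the bottle, jar and mill upright on the tray, each within 2 mm of its start. The pot stands in the middle of the plate, and the bowl and mug are untouched.

```bash
python3 -c "
from h import *
print(ticket.sign_off())"
```

```text
the job is handed in; nothing more can be done
None
```

The job is handed in: the pot stands within about 2 mm of the middle of the scale plate, and the mill, bottle and jar are back on the tray, each within about 2 mm of its start, after 47 s on the robot's clock; on the first try the fingers slipped off the jar and pressed its lid with about 30 N (limit 40 N) because the reported TCP was 40 mm off, but the jar rocked back upright where it stood.

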